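Seat a taper-shank test bar in its sleeve and load the rotary table

TASK

Take the steel test bar off the sloping rest, start its tapered shank in the empty sleeve in the wooden holder and let go of it. Then tap it on its top end with the soft-faced mallet until its collar is down on the sleeve, and put the mallet back on its stand the way it was. Finally take the bar again, lift it with the sleeve held on it by the taper alone, and set the two in the bore of the rotary table, sleeve flange flat on the table; leave the other bar and the things standing about alone.

Things in the scene. Friction and masses are not known exactly. Their poses are not given: they have to be found in the camera images.
- bar: Loose bright steel test bar, 0.28 kg. z runs along it from shank to plain end. Origin: on the axis at the collar's underside. Below: taper shank 62 mm long, 18 mm thick at the collar, 14 mm at its rounded tip. Above: collar 36 mm wide, 10 mm thick, then a plain 22 mm bar ending 85 mm up. It starts on the sloping rest, z 60 degrees from vertical, plain end up, pointing roughly at the robot.
- bar_grip (a point): Where the bar is gripped: on the axis of its plain 22 mm part, 58 mm up the bar's z axis from the bar's origin. Axes as the bar's. At the start it is about 99 mm above the bench top.
- rest: Fixed sloping wooden rest on a base board of 130 by 70 mm; origin on the bench top, slope rising along its -x. The bar lies in two vee notches over a sloping board 56 mm wide, 26 mm under its axis: one under the shank's tip, one under the plain part 18 to 26 mm above the collar's underside. Above 30 mm the plain part sticks out freely for gripping from both sides. Lift it square to the slope.
- sleeve: The empty loose sleeve, dark steel, 0.22 kg, hanging in one hole of the holder. Origin: centre of its mouth on the flange's top face, 85 mm above the bench; z up its axis. Flange 44 mm wide, 10 mm thick, all above the holder; body 31 mm thick, ending 66 mm below the mouth. Bore 18 mm at the mouth, countersunk to 25 mm, with the shank's 1:12.5 taper.
- holder_a (a point): Centre of one hole of the fixed wooden holder, on its top face 75 mm above the bench. The holder is 75 by 190 by 75 mm high, with two upright 37 mm holes 110 mm apart along its y axis. Taper fit: let go in the sleeve, the bar stops with its collar some 2 to 4 mm above the mouth; taps of about 15 N drive it until the collar is on the sleeve; then the taper carries the sleeve's weight.
- holder_b (a point): Centre of the other hole of the wooden holder, likewise on its top face.
- fitted: Bystander in the holder's other hole: a like sleeve with a like bar already fitted, one solid of 0.5 kg. Origin at the underside of its bar's collar, 85 mm above the bench; it reaches 170 mm above the bench. To be left alone.
- mallet: Soft-faced mallet, 0.3 kg. Origin: centre of its head, a cylinder 36 mm wide and 76 mm long along the mallet's z axis (upright on the stand), a red plastic face at each end. The wooden handle runs along the mallet's -x to 148 mm from the origin; it is 20 mm wide (along y) and 24 mm high.
- mallet_grip (a point): Point on the axis of the mallet's handle, 48 mm from the head's axis, 46 mm above the bench at the start, where the handle can be gripped across from above. Axes as the mallet's.
- mallet_face (a point): Centre of the mallet's lower face, 38 mm below the head's centre.
- stand_place (a point): Where the centre of the mallet's head belongs on its fixed plywood stand, 46 mm above the bench; x as the mallet's there. The head stands on a board 8 mm high, 170 by 70 mm; the handle lies in an open-topped fork 102 to 118 mm away along -x, with prongs 28 mm apart up to 52 mm and its floor 34 mm above the bench.
- head_mouth (a point): Centre of the bore's mouth on top of the fixed rotary table, 85 mm above the bench top. The bore is upright, 36 mm wide and 75 mm deep. The table's bright round top is 116 mm across, on a grey body 132 mm across and a foot of 150 by 120 mm.
- oil_mid (a point): Bystander: amber oil bottle, 38 mm in diameter, 75 mm high; point half-way up. To be left alone.
- slides: Bystander: blue slide box, 82 by 102 by 34 mm, origin under its centre. To be left alone.
Mind the look-alikes: they are no part of the job. Leave any orange look-alike of the fitted alone.

How it is judged:
On the way, in this order (a step that is already met when the one before it is completed fails the run):
1. the bar stands with its shank in the empty sleeve, let go of (z of bar in the frame of sleeve below 0.015 m and horizontal distance between bar and sleeve below 0.004 m and angle between bar's own z axis and vertical below 0.1 rad and contact force between the fingers and bar below 0.1 N), for 0.2 s.
2. the bar is tapped home with the mallet: collar down on the sleeve to within 1.5 mm, mallet on the bar (z of bar in the frame of sleeve below 0.0015 m and contact force between mallet and bar above 2 N).
3. the sleeve is lifted clear of the holder on the bar, held by the taper alone (height (world z) of sleeve above 0.13 m and z of bar in the frame of sleeve below 0.0025 m and contact force between the fingers and sleeve below 0.1 N), for 0.3 s.
At the end, for the whole second after the job is handed in: Sleeve in the table's bore, flange down (mouth within 5 mm of the bore's axis, at most 12.5 mm above the table); bar upright within 3 degrees, collar within 2.5 mm of the sleeve; mallet on its stand within 25 mm of its place, upright within 7 degrees, turned under 20 degrees; at rest (horizontal distance between sleeve and head_mouth below 0.005 m and z of sleeve in the frame of head_mouth between 0.006 and 0.0125 m and z of bar in the frame of sleeve below 0.0025 m and horizontal distance between bar and sleeve below 0.004 m and angle between bar's own z axis and vertical below 0.05 rad and distance between mallet and stand_place below 0.025 m and angle between mallet's own z axis and vertical below 0.12 rad and angle between the x axis of mallet and the x axis of stand_place, either way round below 0.35 rad and x of mallet_grip in the frame of stand_place below -0.02 m and linear speed of each of bar, mallet below 0.02 m/s); the robot touches nothing.
It fails at once if the bar and sleeve already fitted are disturbed (moved more than 15 mm) (distance of fitted from where it was at the start of the episode above 0.015 m).
It fails at once if the oil bottle is moved more than 20 mm (distance of oil_mid from where it was at the start of the episode above 0.02 m).
It fails at once if the slide box is moved more than 20 mm (distance of slides from where it was at the start of the episode above 0.02 m).
It also fails if it takes over 72 s, if anything falls off the work surface, if the arm or the gripper's body presses on something with over 40 N, if the wrist force passes 120 N, or if a joint passes its speed limit or range.

ROBOT

A 6-joint arm with a two-finger parallel gripper is mounted at the origin on the work surface. World frame = base frame: x ahead of the robot, y to its left, z up, the work surface at z = 0. Lengths are in m, angles in rad, forces in N, time in s.
With the tool pointing down it reaches from about 0.3 to 0.875 m from the base axis. Payload 4.2 kg.
Tool frame: the origin (TCP) lies midway between the tips of the shut fingers; the grasp point (between the pads) lies 19 mm behind it; y points along the fingers, z is the direction in which the jaws open and shut, and the axes are right-handed (so a half turn about y gives the same grasp; the last joint's range is limited). The gripper opens to 85 mm and grips with 20 to 120 N. Pads are 22 mm wide; open, the fingers measure 114 mm over their backs; the gripper's body (76 mm by 85 mm) begins 54 mm behind the grasp point. The pads swing forward as they close: fully open they stand 13 mm farther back than shut.
Start: joints at [-1.332, 0.32, 1.565, -0, 1.257, -0.02], TCP at [0.147, -0.556, 0.231] pointing down, gripper open.
Joint ranges: [-3.11, 3.11], [-0.84, 2.01], [0.21, 2.61], [-1.34, 4.49], [0.05, 2.63], [-2.56, 2.56]. Speed limits (rad/s): [2.57, 2.57, 3.14, 3.14, 3.14, 3.14].

INTERFACE

Orientations are given as a rotation vector (axis times angle).
In Python, from workcell import sensors, camera, camera_model, env gives the robot as it stands.
- The arm moves only by the tool servo_tool, never from a script. Its argument "targets" is a list of rows, each an object with "translation": the shift along the tool's x, y, z normalised to -1 to 1, where 1 is 0.05 m, a list of three; "yaw": the turn about the tool's y normalised to -1 to 1, where 1 is 90 degrees; "hand": the opening, from 0 (shut) to 1 (fully open). In form: [{"translation": [x, y, z], "yaw": yaw, "hand": hand}, ...]. A call has 1 to 5 rows; each row shifts and turns the commanded pose from where the row before left it, along the tool's axes as they then stand; what a row does not reach is not made up. A row lasts 1/10 s, in which the tool goes at most 50 mm and 8.59 degrees, less where a joint would pass 70% of its speed; a pose out of reach is approached as far as the arm can. A call with a number of a shift or a turn outside -1 to 1 is refused whole. A call with a gripper value outside its range is refused whole. The fingers move at their own pace and stop on an object; "newtons" is the grip in N (left out, the last holds). Time passes only in rows, so rows that do not move let the fingers close. It gives the time, the measured TCP pose, the force and the opening at its end, in the units of the state.
- sensors.state(): the state, without advancing time (a new reading comes with each control period).
- camera(name): name is "scene" or "top"; returns the picture (480x640x3 uint8, red, green, blue); there is no depth.
- camera_model(name): a dict with "fx", "fy", "cx", "cy" (pixels), "k1" (the pictures are not rectified: a ray, as slopes to the right and down, at radius r is drawn at 1 + k1 r^2 times it, then the intrinsics apply), "camera_from_world" (4x4, takes a point from world to camera coordinates). Camera axes: x right, y up, looking along -z (the intrinsics and any distortion apply to the point x, -y, -z); pixel columns grow to the right and rows downward; lengths in m; the calibration is good to about 2 mm. A picture is of the moment at which its call begins. camera_model takes no time and is no camera call.
- env.job_done(): hands the job in, once; it reports no verdict.
The state is a dict: "time": time; "joint_pos": joint angles; "qd": joint speeds; "joint_torque": joint torques, N m; "position": TCP position; "ee_rot": TCP orientation; "contact_force": force on the tool from outside, world axes, zero at the start; "moment": the same for the moment, N m; "grip_width": opening from 0.0 (shut) to 1.0 (fully open).
Only numpy, scipy, OpenCV 4.12 (cv2) and the standard library are available. Lean on these libraries where they do the work, as an engineer would, in place of code of your own. Each camera call takes 0.05 s, during which the arm holds its last target.

## Working session

There is one attempt and no reset: what is moved stays moved. The work goes in short steps, Python scripts to look and compute and a tool call to move; the robot and the scene stay as the last step left them, time stands still between calls to the robot, and variables do not carry over. Pictures are saved under pics/ and viewed, and the job is handed in when it is done.

Besides the shell and the picture viewer there is one more tool, called after ">>>" as a command line: name --argument value ..., lists and objects as JSON in quotes. servo_tool: Moves the arm, as the interface text tells. Its arguments: {"type":"object","properties":{"targets":{"type":"array","items":{"type":"object","properties":{"translation":{"type":"array","items":{"type":"number"}},"yaw":{"type":"number"},"hand":{"type":"number"}}}},"newtons":{"type":"number"}},"required":["targets"]}

```bash
ls; mkdir -p pics; python3 - <<'E'
from workcell import sensors,camera,camera_model
import cv2,json
for n in ("scene","top"):
    cv2.imwrite(f"pics/{n}0.png",camera(n)[:,:,::-1]); print(n,camera_model(n))
print(sensors.state())
E
```

```text
pics
scene {'fx': 481.3282869971111, 'fy': 481.3282869971111, 'cx': 326.8035823883959, 'cy': 231.7472863312919, 'k1': -0.12963273715515577, 'camera_from_world': array([[-0.84633267,  0.53262166, -0.00593088,  0.50265795],
       [-0.33133952, -0.51771316,  0.78878844,  0.1192804 ],
       [ 0.41705532,  0.66954256,  0.61463617, -1.4019458 ],
       [ 0.        ,  0.        ,  0.        ,  1.        ]])}
top {'fx': 461.81449834438865, 'fy': 461.81449834438865, 'cx': 324.5558284909585, 'cy': 239.89765577108182, 'k1': -0.03409703811013484, 'camera_from_world': array([[-8.38389906e-03, -9.99805437e-01,  1.78548994e-02,
         5.85581338e-04],
       [ 9.84278890e-01, -5.10084800e-03,  1.76547581e-01,
        -5.99311668e-01],
       [-1.76422156e-01,  1.90543577e-02,  9.84130151e-01,
        -9.47580205e-01],
       [ 0.00000000e+00,  0.00000000e+00,  0.00000000e+00,
         1.00000000e+00]])}
{'time': 0.1, 'joint_pos': array([-1.33201158e+00,  3.20253042e-01,  1.56555425e+00,  1.68160912e-05,
        1.25741159e+00, -1.99966603e-02]), 'qd': array([-0.00022619,  0.00090182, -0.00281779,  0.0002418 , -0.00119985,
        0.00075678]), 'joint_torque': array([ 6.47166075e-05, -4.16410589e+01, -2.34704465e+01,  4.46093952e-05,
        4.90412713e-03, -8.50155999e-06]), 'position': array([ 0.14705063, -0.55543723,  0.23055302]), 'ee_rot': array([-0.27126498,  2.08520414, -2.08180408]), 'contact_force': array([ 0.52943094, -0.50808227,  0.23481137]), 'moment': array([ 0.00774894, -0.01755491,  0.03640948]), 'grip_width': 0.9967413802252906}
```

View pics/scene0.png

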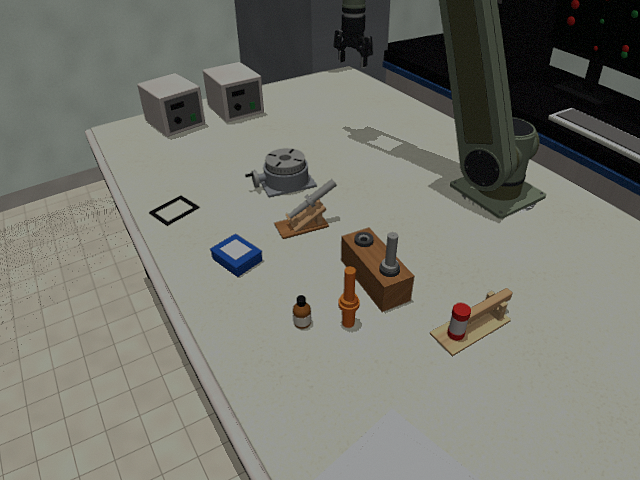

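View pics/top0.png

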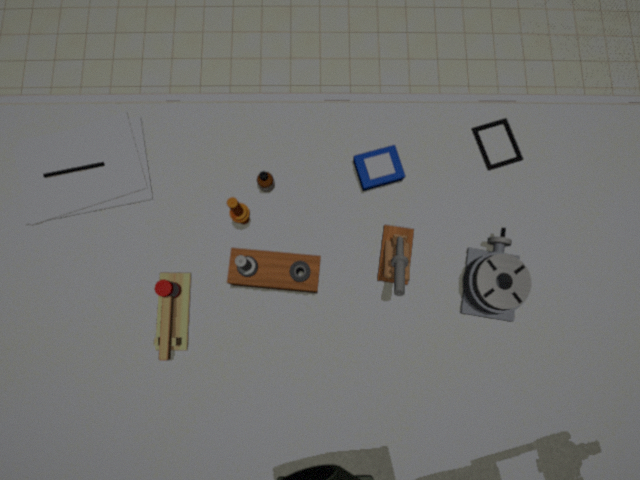

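```bash
cat > h.py <<'E'
import numpy as np,cv2
from workcell import sensors,camera,camera_model
def proj(n,P):
    m=camera_model(n);P=np.atleast_2d(np.asarray(P,float));c=P@m['camera_from_world'][:3,:3].T+m['camera_from_world'][:3,3]
    x=c[:,0]/-c[:,2];y=-c[:,1]/-c[:,2];r=x*x+y*y;f=1+m['k1']*r
    return np.c_[m['fx']*x*f+m['cx'],m['fy']*y*f+m['cy']]
def atz(n,uv,z):
    m=camera_model(n);K=np.array([[m['fx'],0,m['cx']],[0,m['fy'],m['cy']],[0,0,1]])
    p=cv2.undistortPoints(np.array(uv,float).reshape(-1,1,2),K,np.array([m['k1'],0,0,0.]))[:,0]
    d=np.c_[p[:,0],-p[:,1],-np.ones(len(p))];T=m['camera_from_world'];R=T[:3,:3]
    o=-R.T@T[:3,3];w=d@R
    s=(np.broadcast_to(z,len(w))-o[2])/w[:,2];return o+w*s[:,None]
def crop(img,x,y,w,h,k,name,marks=()):
    img=img[:,:,::-1]
    c=cv2.resize(img[y:y+h,x:x+w],None,fx=k,fy=k,interpolation=cv2.INTER_CUBIC)
    c=np.clip(c.astype(float)*1.5,0,255).astype(np.uint8)
    for u,v in marks: cv2.circle(c,(int((u+.5-x)*k),int((v+.5-y)*k)),2,(0,255,0),-1)
    for i in range(x-x%20+20,x+w,20): cv2.putText(c,str(i),(int((i-x)*k),10),0,.35,(0,0,255));cv2.line(c,(int((i-x+.5)*k),12),(int((i-x+.5)*k),18),(0,0,255))
    for i in range(y-y%20+20,y+h,20): cv2.putText(c,str(i),(0,int((i-y+.5)*k)),0,.35,(0,0,255));cv2.line(c,(22,int((i-y+.5)*k)),(28,int((i-y+.5)*k)),(0,0,255))
    cv2.imwrite(f'pics/{name}.png',c)
def circ(c,r,n=24):
    a=np.linspace(0,2*np.pi,n,endpoint=False);c=np.asarray(c,float);return np.c_[c[0]+r*np.cos(a),c[1]+r*np.sin(a),np.full(n,c[2])]
E
python3 - <<'E'
from h import *
t=cv2.imread('pics/top0.png')[:,:,::-1];s=cv2.imread('pics/scene0.png')[:,:,::-1]
crop(t,150,230,190,140,4,'c1');crop(t,365,215,180,120,4,'c2');crop(s,330,220,190,140,4,'c3');crop(s,240,140,110,110,5,'c4')
E
```

```text
(no output)
```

View pics/c1.png

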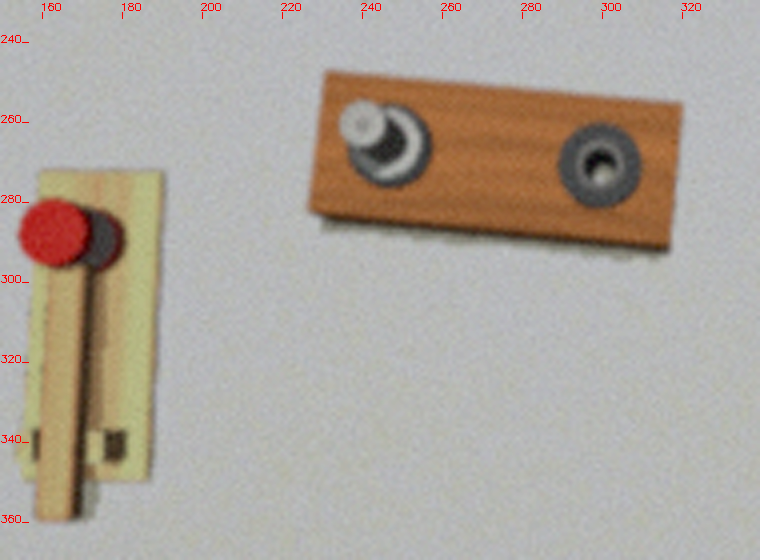

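View pics/c2.png

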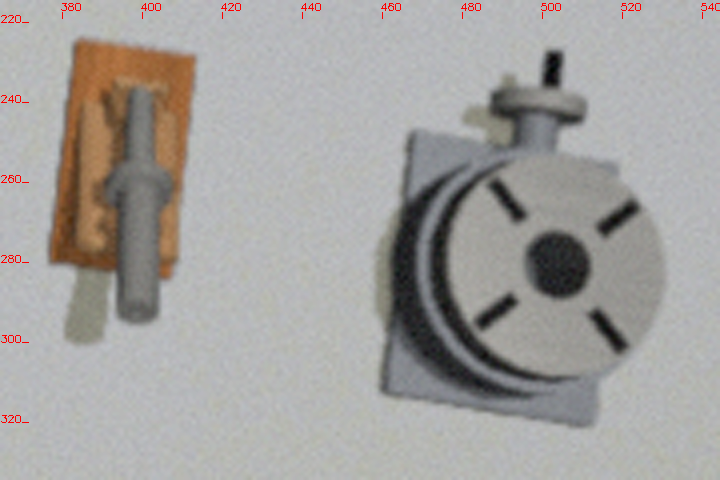

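View pics/c3.png

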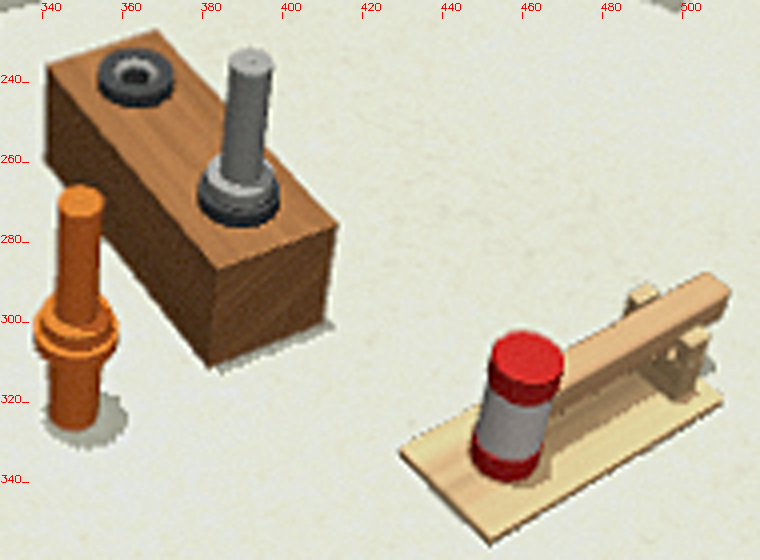

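View pics/c4.png

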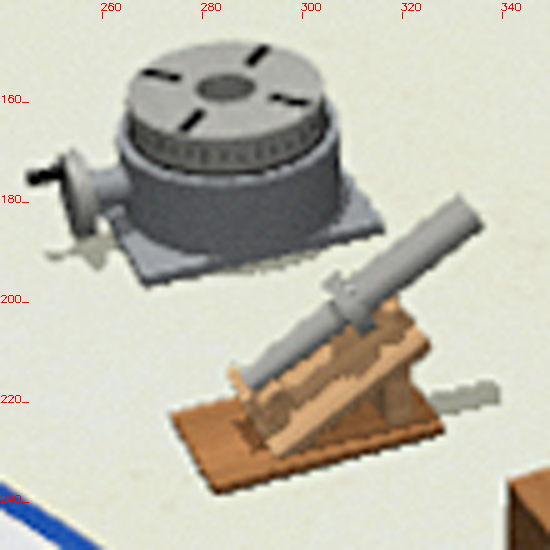

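```bash
python3 - <<'E'
from h import *
for nm,a,b,z in [('sleeve',(299.5,270.75),(363.5,238.2),.085),('table',(504,280.5),(284.7,157.1),.085),('mal',(163,287.5),(461,308.75),.084)]:
    print(nm,atz('top',[a],z),atz('scene',[b],z))
print('handle end',atz('top',[(163.75,359.5)],.058), 'fitted top',atz('top',[(150+362/4-.5,230+124/4-.5)],.170),atz('scene',[(330+251/4-.5,220+62/4-.5)],.170))
# bar silhouettes: top: plain end left/right edges & shank
f=lambda X,Y:(365+X/4-.5,215+Y/4-.5)
print('bar end',atz('top',[f(138,309)],.1125),'collar',atz('top',[f(138,186)],.071),'tip',atz('top',[f(140,90)],.039))
g=lambda X,Y:(240+X/5-.5,140+Y/5-.5)
print('scene end',atz('scene',[g(468,215)],.1125),'tip',atz('scene',[g(247,378)],.039))
E
```

```text
sleeve [[0.52897008 0.04957576 0.085     ]] [[0.52675125 0.05117711 0.085     ]]
table [[ 0.50543372 -0.37739384  0.085     ]] [[ 0.49935605 -0.37946436  0.085     ]]
mal [[0.49599362 0.33049287 0.084     ]] [[0.49376507 0.33141109 0.084     ]]
handle end [[0.34967774 0.33027642 0.058     ]] fitted top [[0.53962467 0.15906271 0.17      ]] [[0.53671889 0.15856636 0.17      ]]
bar end [[ 0.48228709 -0.15075649  0.1125    ]] collar [[ 0.54988069 -0.16055644  0.071     ]] tip [[ 0.60751606 -0.1694575   0.039     ]]
scene end [[ 0.48005555 -0.14936992  0.1125    ]] tip [[ 0.59858871 -0.17664117  0.039     ]]
```

```bash
cat > ov.py <<'E'
from h import *
import sys
def barpts(o,yaw,tilt):
    z=np.array([np.sin(tilt)*np.cos(yaw),np.sin(tilt)*np.sin(yaw),np.cos(tilt)]);x=np.cross(z,[0,0,1.]);
    x=x/np.linalg.norm(x);y=np.cross(z,x);P=[]
    for h,r in [(-.062,.007),(0,.018),(.010,.018),(.085,.011)]:
        for a in np.linspace(0,2*np.pi,24,endpoint=False):P.append(o+z*h+r*(np.cos(a)*x+np.sin(a)*y))
    return np.array(P)
if __name__=='__main__':
    t=cv2.imread('pics/top0.png')[:,:,::-1];s=cv2.imread('pics/scene0.png')[:,:,::-1]
    yaw=np.arctan2(.0195,-.126); 
    bo=np.array([.4815,-.1505,.1125])-.085*np.array([np.sin(np.pi/3)*np.cos(yaw),np.sin(np.pi/3)*np.sin(yaw),.5]);print(bo)
    P=np.vstack([circ((.528,.0505,.085),.022),circ((.528,.0505,.085),.009),circ((.503,-.378,.085),.018),circ((.503,-.378,.085),.058),circ((.495,.331,.084),.018,),barpts(bo,yaw,np.pi/3)])
    for n,i in (('top',t),('scene',s)):
        m=proj(n,P)
        if n=='top': crop(i,150,230,190,140,4,'o1',m);crop(i,365,215,180,120,4,'o2',m)
        else: crop(i,330,220,190,140,4,'o3',m);crop(i,240,140,110,110,5,'o4',m)
    a=[cv2.imread(f'pics/o{k}.png') for k in (1,2,3,4)]
    a=[cv2.resize(x,(400,300)) for x in a]
    cv2.imwrite('pics/oall.png',np.vstack([np.hstack(a[:2]),np.hstack(a[2:])]))
E
python3 ov.py
```

```text
[ 0.55424613 -0.16175833  0.07      ]
```

View pics/o2.png

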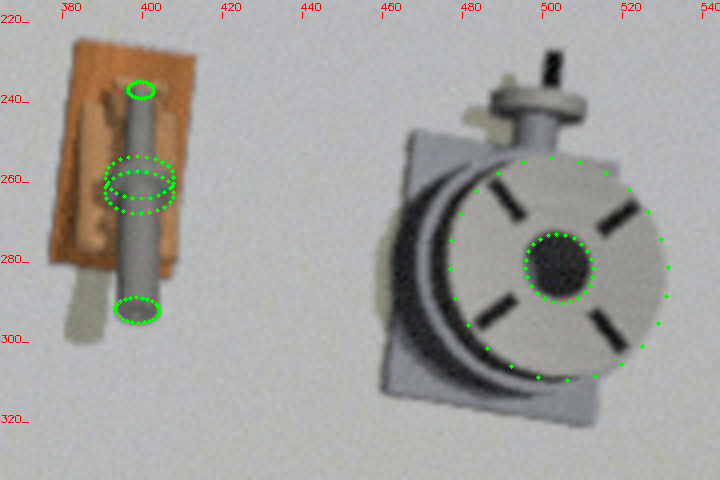

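View pics/o1.png

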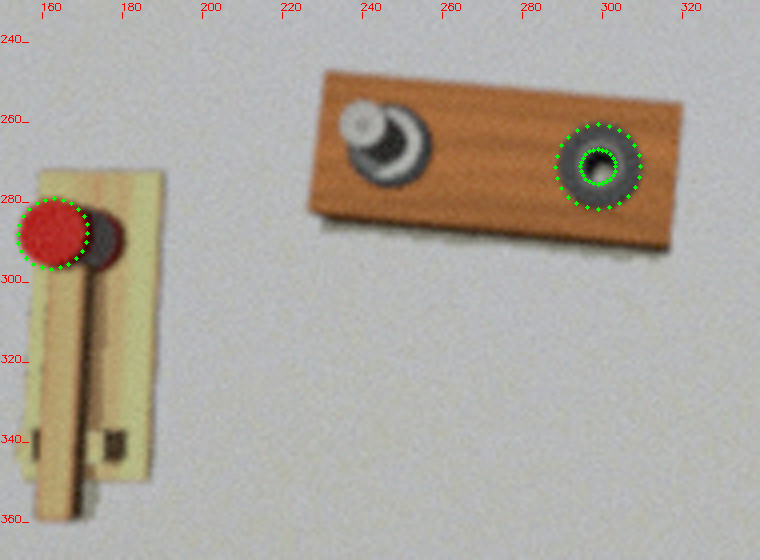

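View pics/o4.png

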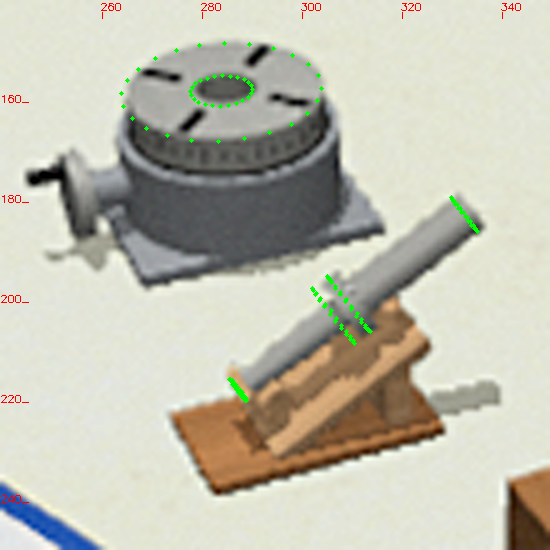

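View pics/o3.png

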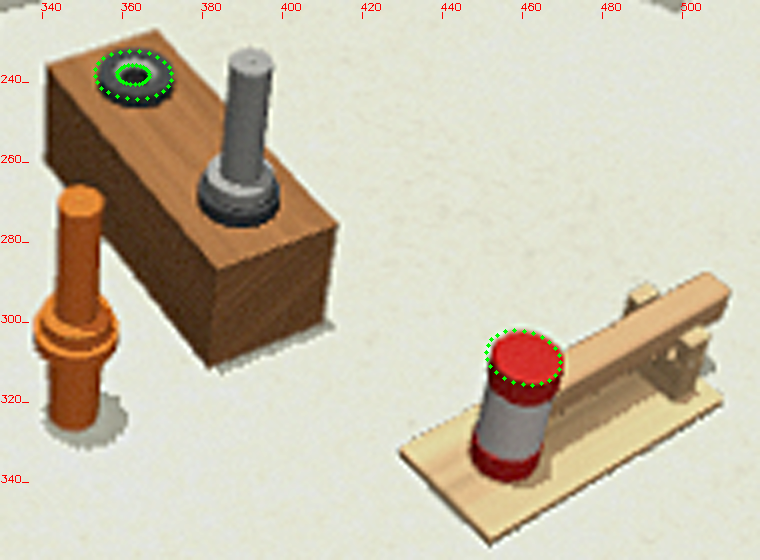

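```bash
cat > plan.py <<'E'
from h import *
from scipy.spatial.transform import Rotation as Rn
def ang(R): # angle of jaw axis (tool z) in world xy, mod 180
    return np.degrees(np.arctan2(R[1,2],R[0,2]))
def plan(tgt,jaw=None):
    s=sensors.state();R=Rn.from_rotvec(s['ee_rot']).as_matrix();p=s['position']
    d=R.T@(np.array(tgt)-p)/.05
    print('t',round(s['time'],2),'p',p.round(4),'jaw',round(ang(R),2),'tooly',R[:,1].round(3),'w',round(s['grip_width'],3),'F',s['contact_force'].round(1),'q',s['joint_pos'].round(2))
    print('tool shift units',d.round(3),'|',np.abs(d).max().round(2))
    if jaw is not None:
        e=(jaw-ang(R)+90)%180-90   # world ccw turn needed; tool y points down -> negative
        print('turn world',e.round(2),'yaw units',(-e/90*np.sign(-R[2,1])).round(3),'rows',abs(e/8.59).round(1))
E
python3 - <<'E'
from plan import *
plan((.5046,-.1541,.20),np.degrees(np.arctan2(.988,.153)))
E
```

```text
t 0.1 p [ 0.1471 -0.5554  0.2306] jaw -75.17 tooly [-0.     0.002 -1.   ] w 0.997 F [ 0.5 -0.5  0.2] q [-1.33  0.32  1.57  0.    1.26 -0.02]
tool shift units [-8.967  0.621 -5.929] | 8.97
turn world -23.63 yaw units 0.263 rows 2.8
```

>>> servo_tool --targets '[{"translation": [-0.75, 0.05, -0.5], "yaw": 0, "hand": 1}, {"translation": [-0.75, 0.05, -0.5], "yaw": 0, "hand": 1}, {"translation": [-0.75, 0.05, -0.5], "yaw": 0, "hand": 1}, {"translation": [-0.75, 0.05, -0.5], "yaw": 0, "hand": 1}, {"translation": [-0.75, 0.05, -0.5], "yaw": 0, "hand": 1}]'

```text
time: 0.6
position: [0.2971, -0.3854, 0.2184]
ee_rot: [-0.271, 2.084, -2.083]
contact_force: [0.6, 0.6, -0.6]
grip_width: 1.001
```

>>> servo_tool --targets '[{"translation": [-0.75, 0.05, -0.5], "yaw": 0, "hand": 1}, {"translation": [-0.75, 0.05, -0.5], "yaw": 0, "hand": 1}, {"translation": [-0.75, 0.05, -0.5], "yaw": 0, "hand": 1}, {"translation": [-0.75, 0.05, -0.5], "yaw": 0, "hand": 1}, {"translation": [-0.75, 0.05, -0.5], "yaw": 0, "hand": 1}]'

```text
time: 1.1
position: [0.4464, -0.2165, 0.206]
ee_rot: [-0.272, 2.084, -2.084]
contact_force: [0.5, -1.3, -0.2]
grip_width: 0.999
```

>>> servo_tool --targets '[{"translation": [-0.75, 0.05, -0.5], "yaw": 0, "hand": 1}, {"translation": [-0.7, 0.05, -0.45], "yaw": 0, "hand": 1}, {"translation": [0, 0, 0], "yaw": 0.09, "hand": 1}, {"translation": [0, 0, 0], "yaw": 0.09, "hand": 1}, {"translation": [0, 0, 0], "yaw": 0.083, "hand": 1}]'

```text
time: 1.6
position: [0.5036, -0.1531, 0.2007]
ee_rot: [-0.169, -2.138, 2.138]
contact_force: [-0.9, -0.4, 0.0]
grip_width: 1.001
```

```bash
python3 - <<'E'
from plan import *
plan((.5046,-.1541,.08),81.2)
i=camera('top');crop(i,340,150,160,150,4,'a1')
i=camera('scene');crop(i,230,80,160,150,4,'a2')
E
```

```text
t 1.6 p [ 0.5036 -0.1531  0.2007] jaw -99.09 tooly [-0.001  0.    -1.   ] w 1.001 F [-0.9 -0.4  0. ] q [-0.32  0.27  1.72 -0.    1.15  1.41]
tool shift units [-0.026  2.414  0.016] | 2.41
turn world 0.29 yaw units -0.003 rows 0.0
```

View pics/a1.png

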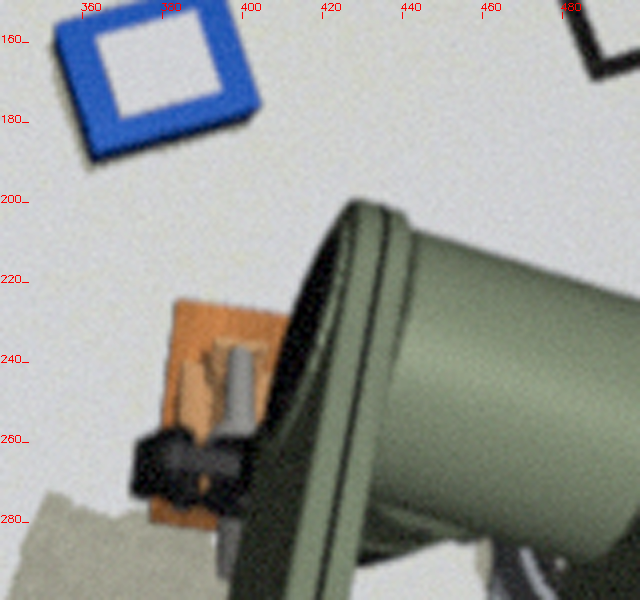

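View pics/a2.png

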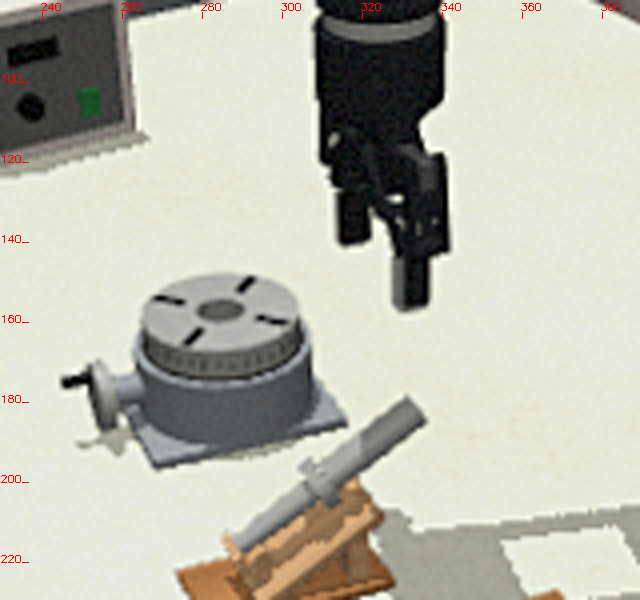

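The top crop shows the gripper over the rest at about (395,265). The scene crop shows the open fingers at (315,138) and (330,155), straddling the line of the bar end at (332,182). I'm going down and closing.

>>> servo_tool --targets '[{"translation": [-0.02, 0.6, 0.02], "yaw": 0, "hand": 1}, {"translation": [0, 0.6, 0], "yaw": 0, "hand": 1}, {"translation": [0, 0.5, 0], "yaw": 0, "hand": 1}, {"translation": [0, 0.4, 0], "yaw": 0, "hand": 1}, {"translation": [0, 0.3, 0], "yaw": 0, "hand": 1}]'

```text
time: 2.2
position: [0.5036, -0.1548, 0.0797]
ee_rot: [-0.16, -2.142, 2.141]
contact_force: [-0.0, -0.7, 0.2]
grip_width: 1.0
```

>>> servo_tool --targets '[{"translation": [0, 0, 0], "yaw": 0, "hand": 0}, {"translation": [0, 0, 0], "yaw": 0, "hand": 0}, {"translation": [0, 0, 0], "yaw": 0, "hand": 0}, {"translation": [0, 0, 0], "yaw": 0, "hand": 0}, {"translation": [0, 0, 0], "yaw": 0, "hand": 0}]' --newtons 30

```text
time: 2.7
position: [0.5051, -0.1545, 0.0822]
ee_rot: [-0.168, -2.143, 2.141]
contact_force: [0.1, 2.5, 1.4]
grip_width: 0.244
```

```bash
python3 - <<'E'
from plan import *
plan((.5046+.494*.06,-.1541-.0765*.06,.08+.052))
i=camera('scene');crop(i,230,80,160,150,4,'a3')
E
```

```text
t 2.7 p [ 0.5051 -0.1545  0.0822] jaw -98.85 tooly [ 0.002  0.001 -1.   ] w 0.244 F [0.1 2.5 1.4] q [-0.32  0.39  1.88  0.    0.87  1.41]
tool shift units [-0.59  -0.995 -0.008] | 0.99
```

View pics/a3.png

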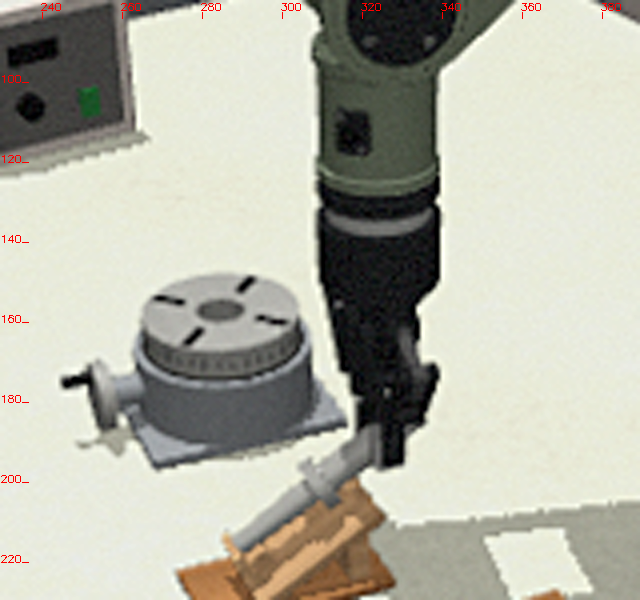

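The bar is held at its plain end, at (325,185) in the scene crop, width 0.244. I'm lifting square to the slope.

>>> servo_tool --targets '[{"translation": [-0.12, -0.2, 0], "yaw": 0, "hand": 0}, {"translation": [-0.12, -0.2, 0], "yaw": 0, "hand": 0}, {"translation": [-0.18, -0.3, 0], "yaw": 0, "hand": 0}, {"translation": [-0.18, -0.3, 0], "yaw": 0, "hand": 0}, {"translation": [-0.15, -0.25, 0], "yaw": 0, "hand": 0}]'

```text
time: 3.25
position: [0.5425, -0.1611, 0.1452]
ee_rot: [-0.166, -2.141, 2.143]
contact_force: [-0.8, 0.2, -2.3]
grip_width: 0.247
```

>>> servo_tool --targets '[{"translation": [0, -0.5, 0], "yaw": 0, "hand": 0}, {"translation": [0, -0.5, 0], "yaw": 0, "hand": 0}, {"translation": [0, -0.5, 0], "yaw": 0, "hand": 0}, {"translation": [0, -0.5, 0], "yaw": 0, "hand": 0}, {"translation": [0, -0.1, 0], "yaw": 0, "hand": 0}]'

```text
time: 3.75
position: [0.5432, -0.1614, 0.2525]
ee_rot: [-0.173, -2.142, 2.146]
contact_force: [1.0, 0.6, -3.2]
grip_width: 0.248
```

```bash
python3 - <<'E'
from plan import *
plan((.5283,.05,.26))
i=camera('scene');crop(i,230,80,160,150,4,'a4')
E
```

```text
t 3.75 p [ 0.5432 -0.1614  0.2525] jaw -98.84 tooly [ 0.006 -0.003 -1.   ] w 0.248 F [ 1.   0.6 -3.2] q [-0.31  0.29  1.55 -0.    1.29  1.42]
tool shift units [ 0.943 -0.163 -4.131] | 4.13
```

View pics/a4.png

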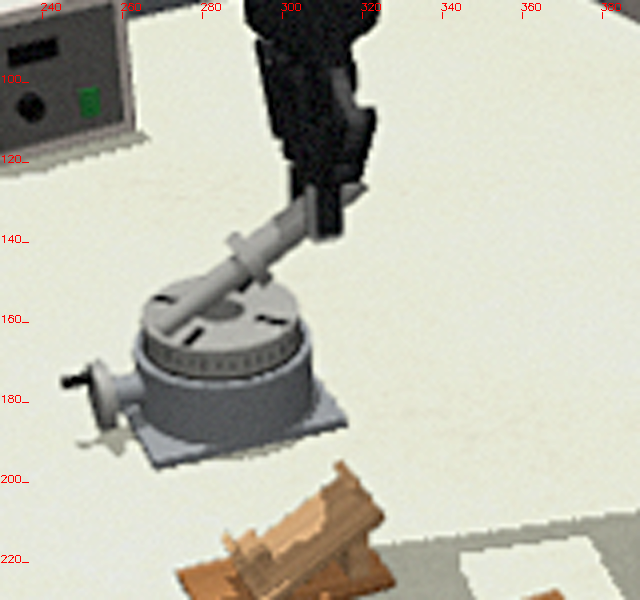

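>>> servo_tool --targets '[{"translation": [0, 0, 0], "yaw": 0, "hand": 0}, {"translation": [0, 0, 0], "yaw": 0, "hand": 0}, {"translation": [0, 0, 0], "yaw": 0, "hand": 0}, {"translation": [0, 0, 0], "yaw": 0, "hand": 0}]' --newtons 20

```text
time: 4.2
position: [0.5412, -0.1606, 0.2478]
ee_rot: [-0.164, -2.141, 2.14]
contact_force: [0.6, -0.6, -3.3]
grip_width: 0.245
```

```bash
python3 - <<'E'
from plan import *
plan((.5283,.05,.26))
i=camera('scene');crop(i,230,80,160,150,4,'a5')
E
```

```text
t 4.2 p [ 0.5412 -0.1606  0.2478] jaw -98.85 tooly [-0.002  0.    -1.   ] w 0.245 F [ 0.6 -0.6 -3.3] q [-0.31  0.29  1.56 -0.    1.29  1.42]
tool shift units [ 0.902 -0.242 -4.122] | 4.12
```

View pics/a5.png

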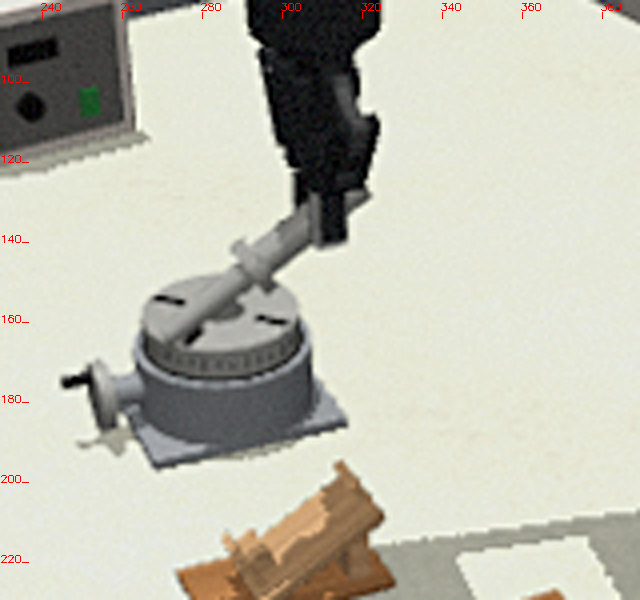

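```bash
python3 - <<'E'
from plan import *
plan((.372,.121,.25))
E
```

```text
t 4.25 p [ 0.5412 -0.1606  0.248 ] jaw -98.84 tooly [-0.002  0.    -1.   ] w 0.243 F [ 0.2 -0.4 -2.9] q [-0.31  0.29  1.56 -0.    1.29  1.42]
tool shift units [ 4.21  -0.033 -5.044] | 5.04
```

>>> servo_tool --targets '[{"translation": [0.42, 0, -0.5], "yaw": 0, "hand": 0}, {"translation": [0.42, 0, -0.5], "yaw": 0, "hand": 0}, {"translation": [0.42, 0, -0.5], "yaw": 0, "hand": 0}, {"translation": [0.42, 0, -0.5], "yaw": 0, "hand": 0}, {"translation": [0.42, 0, -0.5], "yaw": 0, "hand": 0}]'

```text
time: 4.75
position: [0.4561, -0.02, 0.2487]
ee_rot: [-0.166, -2.141, 2.141]
contact_force: [-0.7, 0.7, -2.7]
grip_width: 0.25
```

>>> servo_tool --targets '[{"translation": [0.42, 0, -0.5], "yaw": 0, "hand": 0}, {"translation": [0.42, 0, -0.5], "yaw": 0, "hand": 0}, {"translation": [0.42, 0, -0.5], "yaw": 0, "hand": 0}, {"translation": [0.42, 0, -0.5], "yaw": 0, "hand": 0}, {"translation": [0.42, 0, -0.5], "yaw": -0.037, "hand": 0}]'

```text
time: 5.25
position: [0.3715, 0.1196, 0.2488]
ee_rot: [-0.104, -2.173, 2.173]
contact_force: [0.2, 0.2, -3.2]
grip_width: 0.25
```

>>> servo_tool --targets '[{"translation": [0, 0.6, 0], "yaw": 0, "hand": 0}, {"translation": [0, 0.6, 0], "yaw": 0, "hand": 0}, {"translation": [0, 0.6, 0], "yaw": 0, "hand": 0}, {"translation": [0, 0.6, 0], "yaw": 0, "hand": 0}, {"translation": [0, 0.6, 0], "yaw": 0, "hand": 0}]'

```text
time: 5.75
position: [0.3726, 0.1188, 0.0979]
ee_rot: [-0.106, -2.173, 2.172]
contact_force: [0.4, -0.3, -2.5]
grip_width: 0.244
```

```bash
python3 - <<'E'
from plan import *
plan((.372,.121,.096))
i=camera('scene');crop(i,320,150,160,150,4,'a6')
i=camera('top');crop(i,200,200,160,150,4,'a7')
E
```

```text
t 5.75 p [0.3726 0.1188 0.0979] jaw -95.51 tooly [ 0.001  0.    -1.   ] w 0.244 F [ 0.4 -0.3 -2.5] q [ 0.28  0.18  2.15 -0.    0.81  1.95]
tool shift units [ 0.016  0.039 -0.043] | 0.04
```

View pics/a6.png

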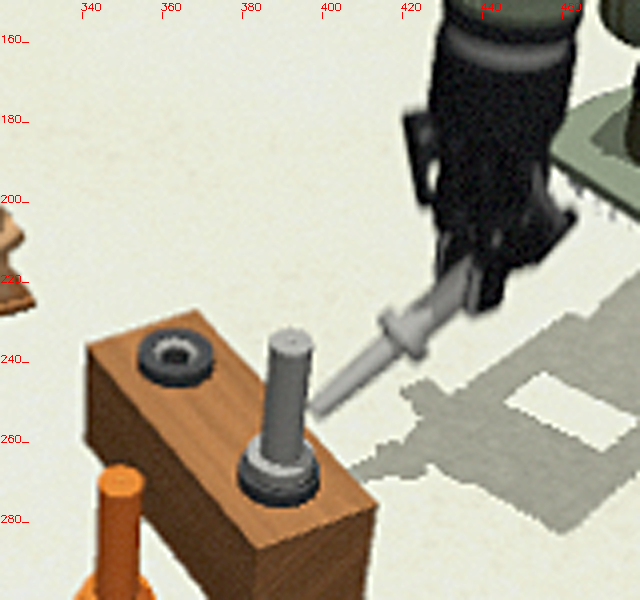

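View pics/a7.png

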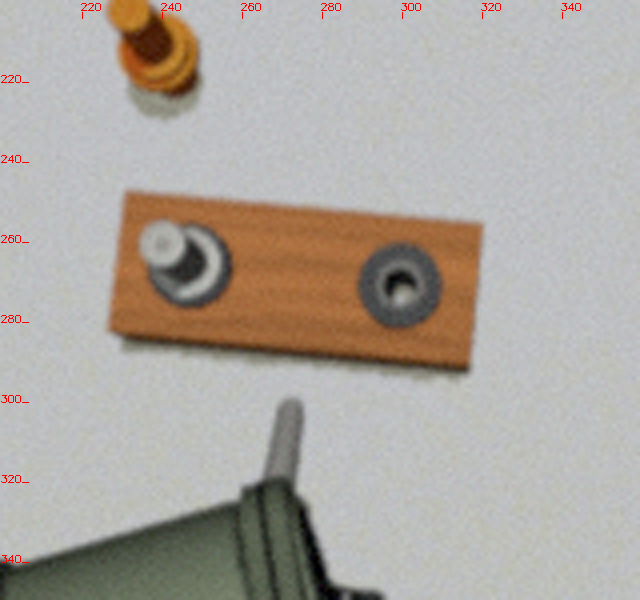

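```bash
python3 - <<'E'
from plan import *
for z in (.05,.06,.07,.08,.09): print(z,atz('top',[(272,300.5)],z).round(4),atz('scene',[(396.5,251.5)],z).round(4))
f=lambda X,Y:(200+X/4-.5,200+Y/4-.5)
print(atz('top',[f(110,332),f(470,368),f(126,192),f(483,224)],.075))
E
```

```text
0.05 [[0.4698 0.1091 0.05  ]] [[0.4643 0.0978 0.05  ]]
0.06 [[0.4693 0.1082 0.06  ]] [[0.4724 0.1066 0.06  ]]
0.07 [[0.4688 0.1072 0.07  ]] [[0.4806 0.1154 0.07  ]]
0.08 [[0.4684 0.1063 0.08  ]] [[0.4887 0.1243 0.08  ]]
0.09 [[0.4679 0.1053 0.09  ]] [[0.4968 0.1331 0.09  ]]
[[0.50640044 0.20073127 0.075     ]
 [0.48654603 0.01355111 0.075     ]
 [0.5801522  0.19437283 0.075     ]
 [0.56207131 0.00628418 0.075     ]]
```

>>> servo_tool --targets '[{"translation": [-0.2, 0, 0], "yaw": 0, "hand": 0}, {"translation": [-0.24, 0, 0], "yaw": 0, "hand": 0}, {"translation": [-0.15, -0.2, 0], "yaw": 0, "hand": 0}, {"translation": [-0.15, -0.21, 0], "yaw": 0, "hand": 0}, {"translation": [-0.23, -0.19, 0], "yaw": 0, "hand": 0}]'

```text
time: 6.35
position: [0.4208, 0.1139, 0.1305]
ee_rot: [-0.104, -2.171, 2.171]
contact_force: [-3.2, 0.2, -2.2]
grip_width: 0.247
```

>>> servo_tool --targets '[{"translation": [-0.23, -0.18, 0], "yaw": 0, "hand": 0}, {"translation": [-0.27, -0.13, 0], "yaw": 0, "hand": 0}, {"translation": [-0.27, -0.1, 0], "yaw": 0, "hand": 0}, {"translation": [-0.3, -0.05, 0], "yaw": 0, "hand": 0}, {"translation": [-0.3, -0.02, 0], "yaw": 0, "hand": 0}]'

```text
time: 6.85
position: [0.4903, 0.1073, 0.1549]
ee_rot: [-0.107, -2.173, 2.172]
contact_force: [-3.1, 0.5, -2.4]
grip_width: 0.25
```

```bash
python3 - <<'E'
from plan import *
plan((.372,.121,.096))
i=camera('scene');crop(i,320,150,160,150,4,'b1')
i=camera('top');crop(i,200,200,160,150,4,'b2')
E
```

```text
t 6.85 p [0.4903 0.1073 0.1549] jaw -95.54 tooly [ 0.002  0.001 -1.   ] w 0.25 F [-3.1  0.5 -2.4] q [0.19 0.27 1.85 0.   1.02 1.86]
tool shift units [ 2.383  1.174 -0.043] | 2.38
```

View pics/b1.png

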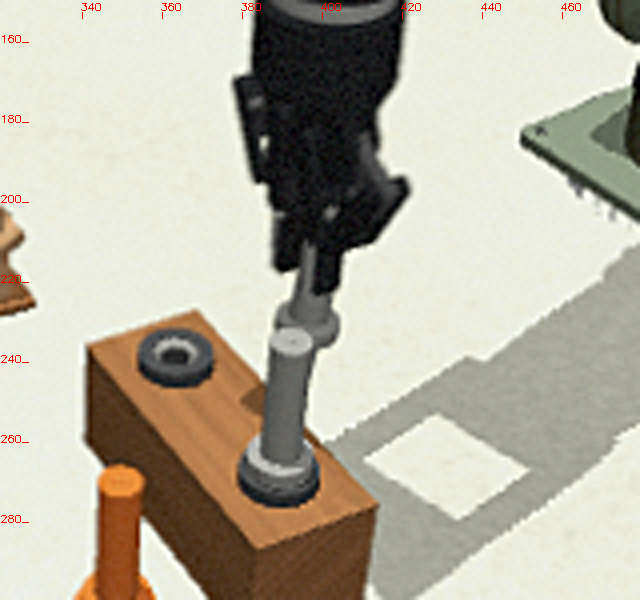

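View pics/b2.png

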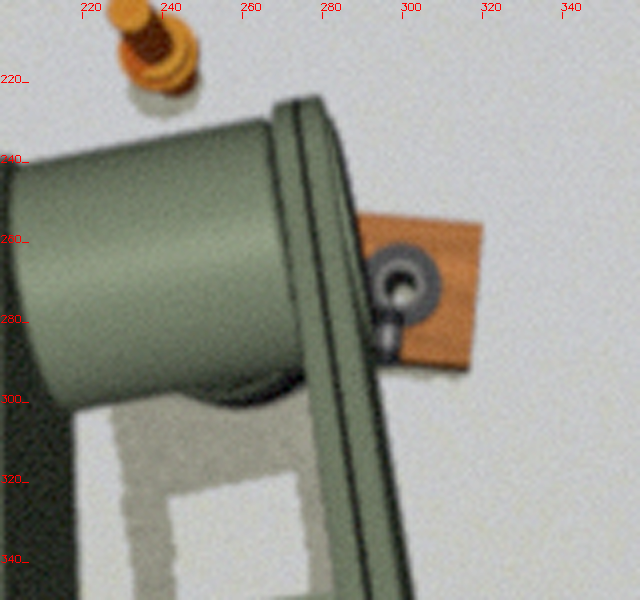

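>>> servo_tool --targets '[{"translation": [0.05, -0.2, 0], "yaw": 0, "hand": 0}, {"translation": [0, -0.4, 0], "yaw": 0, "hand": 0}, {"translation": [0, -0.4, 0], "yaw": 0, "hand": 0}, {"translation": [0, -0.4, 0], "yaw": 0, "hand": 0}, {"translation": [0, -0.2, 0], "yaw": 0, "hand": 0}]'

```text
time: 7.45
position: [0.4872, 0.1079, 0.2359]
ee_rot: [-0.111, -2.176, 2.174]
contact_force: [0.7, -0.2, -2.5]
grip_width: 0.246
```

```bash
python3 - <<'E'
from plan import *
plan((.5283,.05,.235))
i=camera('scene');crop(i,320,130,160,150,4,'b3')
E
```

```text
t 7.45 p [0.4872 0.1079 0.2359] jaw -95.5 tooly [ 0.006  0.001 -1.   ] w 0.246 F [ 0.7 -0.2 -2.5] q [ 0.2   0.19  1.73 -0.    1.21  1.86]
tool shift units [-0.928  0.021  1.074] | 1.07
```

View pics/b3.png

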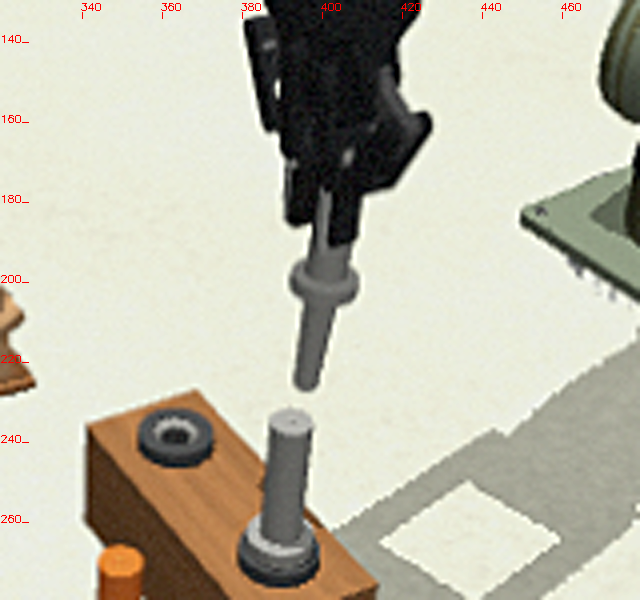

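```bash
python3 - <<'E'
from plan import *
s=sensors.state();p=s['position']+[0,0,.019];u=np.array([.995,-.096,0])
for a in (-6,-3,0,3,6,9,12):
    a_=np.radians(a);d=u*np.sin(a_)-np.array([0,0,1])*np.cos(a_)
    for L in (.050,.055): print(a,L,proj('scene',[p+d*(L-.005),p+d*(L+.062)]).round(1).tolist(),end=' ')
    print()
E
```

```text
-6 0.05 [[399.0, 198.4], [399.1, 223.1]] -6 0.055 [[399.0, 200.3], [399.1, 224.8]] 
-3 0.05 [[398.1, 198.7], [396.9, 224.0]] -3 0.055 [[398.0, 200.7], [396.8, 225.8]] 
0 0.05 [[397.1, 199.1], [394.6, 224.8]] 0 0.055 [[396.9, 201.0], [394.4, 226.6]] 
3 0.05 [[396.2, 199.3], [392.3, 225.5]] 3 0.055 [[395.9, 201.3], [392.0, 227.3]] 
6 0.05 [[395.3, 199.5], [390.0, 226.0]] 6 0.055 [[394.8, 201.6], [389.7, 227.9]] 
9 0.05 [[394.3, 199.7], [387.8, 226.5]] 9 0.055 [[393.8, 201.8], [387.3, 228.4]] 
12 0.05 [[393.4, 199.8], [385.5, 226.8]] 12 0.055 [[392.8, 201.9], [385.0, 228.8]]
```

```bash
python3 - <<'E'
from plan import *
# systematic scene offset from known pts
for nm,P,uv in [('sl',(.5283,.050,.085),(363.5,238.2)),('tab',(.505,-.3775,.085),(284.7,157.1)),('mal',(.496,.3305,.084),(461,308.75)),('fit',(.5396,.159,.17),(392.25,235))]:
    print(nm,np.array(uv)-proj('scene',[P])[0])
for z in (.135,.14,.145): print(atz('scene',[(395.75-.8,226.5-.5)],z))
print(atz('scene',[(400.25-.8,200.25-.5)],.209))
E
```

```text
sl [0.8539044  0.04285042]
tab [ 1.39566818 -0.79752701]
mal [ 1.15417862 -0.17828628]
fit [ 0.9916478  -0.59142412]
[[0.48208191 0.10329738 0.135     ]]
[[0.48654669 0.10824869 0.14      ]]
[[0.49101147 0.1132     0.145     ]]
[[0.48361642 0.1107557  0.209     ]]
```

>>> servo_tool --targets '[{"translation": [-0.3, 0, 0.35], "yaw": 0, "hand": 0}, {"translation": [-0.3, 0, 0.35], "yaw": 0, "hand": 0}, {"translation": [-0.3, 0, 0.35], "yaw": 0, "hand": 0}, {"translation": [-0.04, 0.3, 0.02], "yaw": 0, "hand": 0}, {"translation": [0, 0.3, 0], "yaw": 0, "hand": 0}]'

```text
time: 8.0
position: [0.5285, 0.0492, 0.2023]
ee_rot: [-0.107, -2.172, 2.172]
contact_force: [-0.6, -0.3, -3.4]
grip_width: 0.248
```

```bash
python3 - <<'E'
from plan import *
plan((.5283,.05,.235))
i=camera('scene');crop(i,310,130,120,120,5,'b4')
i=camera('top');crop(i,240,200,120,120,5,'b5')
E
```

```text
t 8.0 p [0.5285 0.0492 0.2023] jaw -95.58 tooly [ 0.001 -0.    -1.   ] w 0.248 F [-0.6 -0.3 -3.4] q [ 0.07  0.27  1.71 -0.    1.16  1.74]
tool shift units [ 0.004 -0.653 -0.016] | 0.65
```

View pics/b4.png

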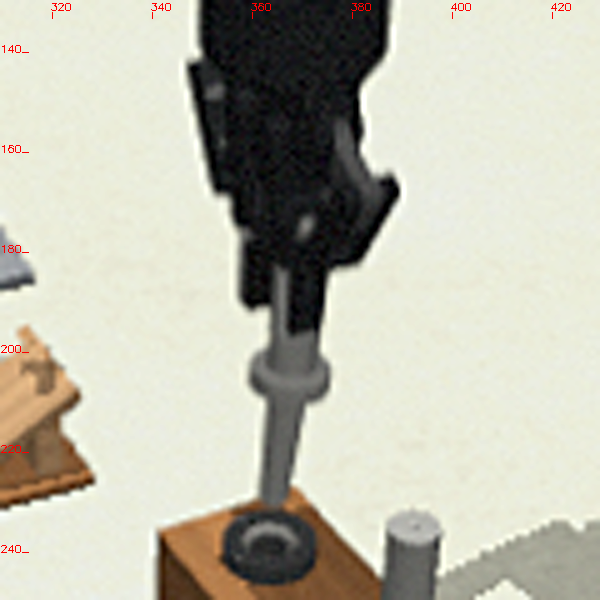

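View pics/b5.png

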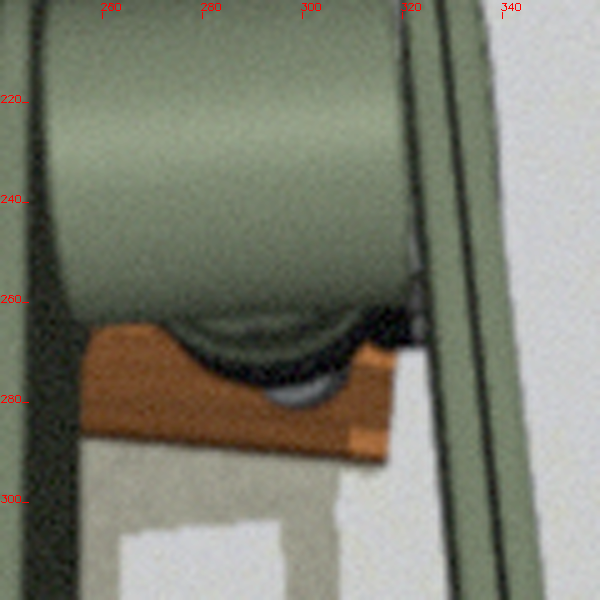

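```bash
python3 - <<'E'
from plan import *
a=proj('scene',[(.5283,.05,.085),(.5283,.05,.106),(.5383,.05,.106),(.5283,.06,.106),(.5283,.05,.116)]);print(a.round(1))
E
```

```text
[[362.6 238.2]
 [363.  230.9]
 [359.4 232.4]
 [365.6 233.2]
 [363.2 227.3]]
```

Tip at (363.9,230.5) in the scene crop, right over the mouth at (363.1,238.5). The bar leans about 4–5° with its tip forward. I'll lower it into the countersink and swing it straight as it goes in.

>>> servo_tool --targets '[{"translation": [0, 0.15, -0.01], "yaw": 0, "hand": 0}, {"translation": [0, 0.15, 0], "yaw": 0, "hand": 0}, {"translation": [0, 0.15, 0], "yaw": 0, "hand": 0}, {"translation": [0, 0.12, 0], "yaw": 0, "hand": 0}, {"translation": [0, 0.12, 0], "yaw": 0, "hand": 0}]'

```text
time: 8.6
position: [0.5284, 0.0504, 0.168]
ee_rot: [-0.105, -2.173, 2.173]
contact_force: [1.0, 0.3, -3.2]
grip_width: 0.249
```

```bash
python3 - <<'E'
from plan import *
plan((.5383,.05,.14))
i=camera('scene');crop(i,310,130,120,120,5,'b6')
E
```

```text
t 8.6 p [0.5284 0.0504 0.168 ] jaw -95.5 tooly [ 0.001 -0.    -1.   ] w 0.249 F [ 1.   0.3 -3.2] q [ 0.07  0.3   1.76 -0.    1.08  1.74]
tool shift units [-0.198  0.56  -0.01 ] | 0.56
```

View pics/b6.png

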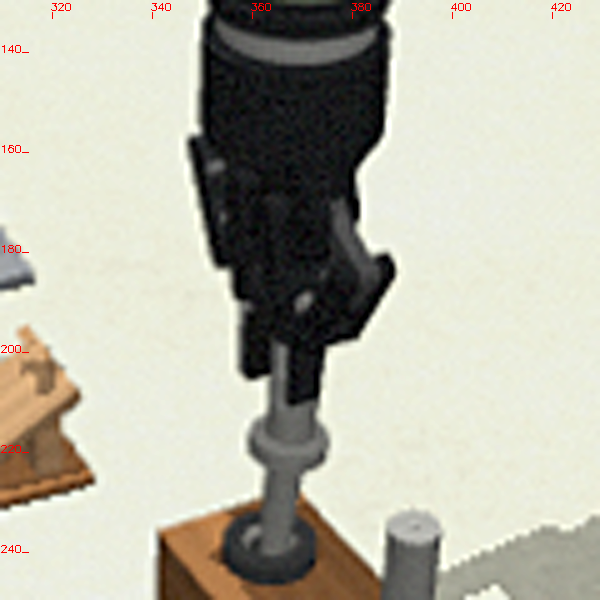

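>>> servo_tool --targets '[{"translation": [-0.03, 0.12, 0], "yaw": 0, "hand": 0}, {"translation": [-0.03, 0.12, 0], "yaw": 0, "hand": 0}, {"translation": [-0.03, 0.1, 0], "yaw": 0, "hand": 0}, {"translation": [-0.03, 0.1, 0], "yaw": 0, "hand": 0}, {"translation": [0, 0, 0], "yaw": 0, "hand": 0}]'

```text
time: 9.15
position: [0.5333, 0.0497, 0.1452]
ee_rot: [-0.102, -2.17, 2.171]
contact_force: [-0.7, 0.4, -3.0]
grip_width: 0.246
```

```bash
python3 - <<'E'
from plan import *
plan((.5383,.05,.115))
i=camera('scene');crop(i,310,130,120,120,5,'b7')
E
```

```text
t 9.15 p [0.5333 0.0497 0.1452] jaw -95.51 tooly [-0.003 -0.    -1.   ] w 0.246 F [-0.7  0.4 -3. ] q [ 0.07  0.33  1.78 -0.    1.03  1.74]
tool shift units [-0.1    0.603 -0.015] | 0.6
```

View pics/b7.png

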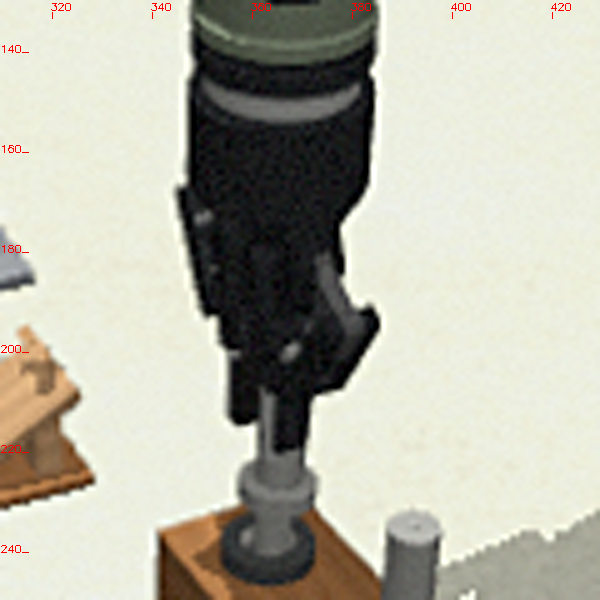

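>>> servo_tool --targets '[{"translation": [-0.03, 0.1, 0], "yaw": 0, "hand": 0}, {"translation": [-0.02, 0.1, 0], "yaw": 0, "hand": 0}, {"translation": [0, 0.1, 0], "yaw": 0, "hand": 0}, {"translation": [0, 0, 0], "yaw": 0, "hand": 0}]'

```text
time: 9.6
position: [0.5364, 0.0495, 0.1308]
ee_rot: [-0.104, -2.172, 2.172]
contact_force: [-1.8, -0.2, -2.5]
grip_width: 0.246
```

```bash
python3 - <<'E'
from plan import *
plan((.5383,.05,.115))
i=camera('scene');crop(i,310,130,120,120,5,'b8')
E
```

```text
t 9.6 p [0.5364 0.0495 0.1308] jaw -95.51 tooly [-0.001 -0.    -1.   ] w 0.246 F [-1.8 -0.2 -2.5] q [ 0.07  0.35  1.8  -0.    1.    1.74]
tool shift units [-0.037  0.316 -0.013] | 0.32
```

View pics/b8.png

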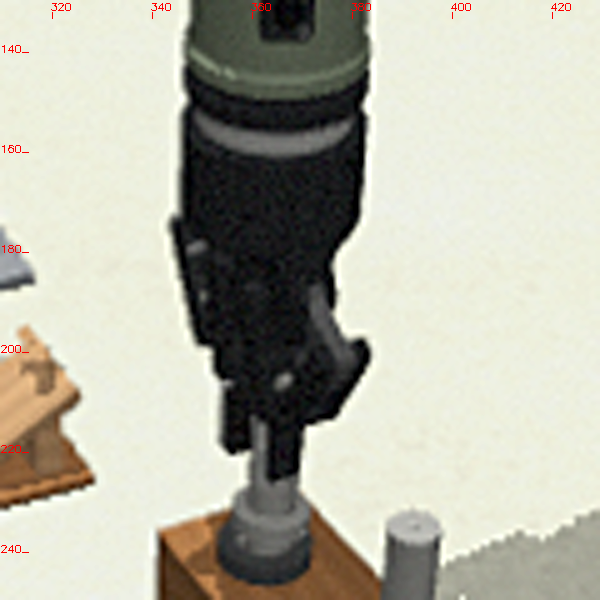

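>>> servo_tool --targets '[{"translation": [0, 0.08, 0], "yaw": 0, "hand": 0}, {"translation": [0, 0.08, 0], "yaw": 0, "hand": 0}, {"translation": [0, 0, 0], "yaw": 0, "hand": 0}]'

```text
time: 9.95
position: [0.5385, 0.0493, 0.1243]
ee_rot: [-0.11, -2.174, 2.175]
contact_force: [0.6, -2.6, 2.4]
grip_width: 0.245
```

>>> servo_tool --targets '[{"translation": [0, 0, 0], "yaw": 0, "hand": 1}, {"translation": [0, 0, 0], "yaw": 0, "hand": 1}, {"translation": [0, 0, 0], "yaw": 0, "hand": 1}, {"translation": [0, 0, 0], "yaw": 0, "hand": 1}, {"translation": [0, 0, 0], "yaw": 0, "hand": 1}]'

```text
time: 10.45
position: [0.5366, 0.0496, 0.1232]
ee_rot: [-0.105, -2.172, 2.172]
contact_force: [0.3, -0.7, 0.8]
grip_width: 0.999
```

>>> servo_tool --targets '[{"translation": [0, -0.5, 0], "yaw": 0, "hand": 1}, {"translation": [0, -0.6, 0], "yaw": 0, "hand": 1}, {"translation": [0, -0.6, 0], "yaw": 0, "hand": 1}, {"translation": [0.4, -0.4, -0.3], "yaw": 0, "hand": 1}, {"translation": [0.6, 0, -0.6], "yaw": 0, "hand": 1}]'

```text
time: 10.95
position: [0.4935, 0.0989, 0.2313]
ee_rot: [-0.117, -2.175, 2.173]
contact_force: [0.6, 1.6, -0.4]
grip_width: 1.003
```

```bash
python3 - <<'E'
from plan import *
plan((.448,.331,.20),90)
i=camera('scene');crop(i,310,150,120,120,5,'b9')
i=camera('top');crop(i,220,220,120,120,5,'b10')
E
```

```text
t 10.95 p [0.4935 0.0989 0.2313] jaw -95.7 tooly [ 0.008  0.001 -1.   ] w 1.003 F [ 0.6  1.6 -0.4] q [ 0.18  0.2   1.73 -0.    1.2   1.85]
tool shift units [ 1.372  0.623 -4.528] | 4.53
turn world 5.7 yaw units -0.063 rows 0.7
```

View pics/b9.png

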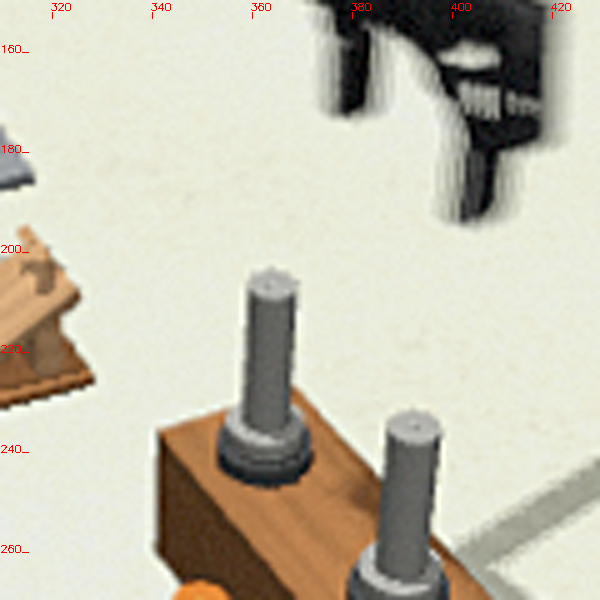

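View pics/b10.png

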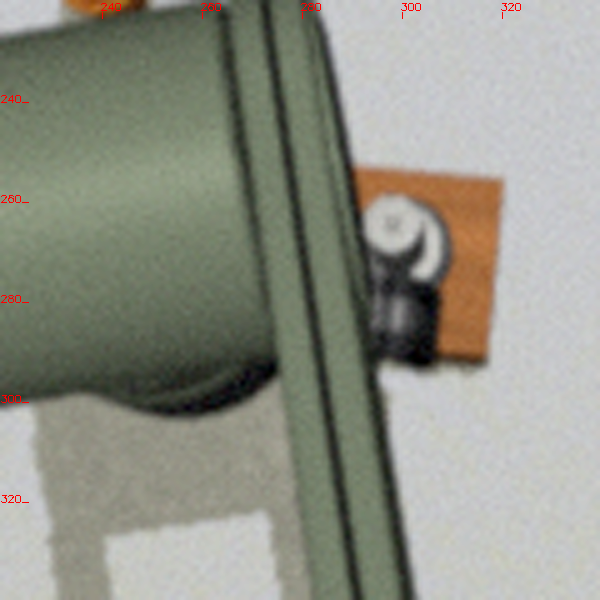

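```bash
python3 - <<'E'
from plan import *
f=lambda X,Y:(150+X/4-.5,230+Y/4-.5)
P=atz('top',[f(64.5,275),f(55,517)],.058);print(P,np.degrees(np.arctan2(*(P[0]-P[1])[[1,0]])))
Q=atz('top',[f(43,172),f(20,480),f(164,172),f(150,480)],.008);print(Q)
for a,b in((0,1),(2,3)): print(np.degrees(np.arctan2(*(Q[a]-Q[b])[[1,0]])))
print('bartop',atz('top',[(297.9,264.1)],.173),atz('scene',[(363.9-.8,206.1+.2)],.173))
E
```

```text
[[0.4753571  0.3323908  0.058     ]
 [0.35119041 0.33138022 0.058     ]] 0.46631282788247175
[[0.53532108 0.36344221 0.008     ]
 [0.36723187 0.36748405 0.008     ]
 [0.5349905  0.2957584  0.008     ]
 [0.36694849 0.29670281 0.008     ]]
-1.3774572302474224
-0.3220053145834497
bartop [[0.53176719 0.04946391 0.173     ]] [[0.53006361 0.04818187 0.173     ]]
```

>>> servo_tool --targets '[{"translation": [0.25, 0, -0.65], "yaw": 0, "hand": 1}, {"translation": [0.22, 0, -0.65], "yaw": 0, "hand": 1}, {"translation": [0.22, 0, -0.65], "yaw": 0, "hand": 1}, {"translation": [0.22, 0, -0.65], "yaw": 0, "hand": 1}, {"translation": [0.22, 0, -0.65], "yaw": 0, "hand": 1}]'

```text
time: 11.55
position: [0.4503, 0.2674, 0.228]
ee_rot: [-0.105, -2.172, 2.173]
contact_force: [0.2, 0.2, -0.7]
grip_width: 1.002
```

>>> servo_tool --targets '[{"translation": [0.22, 0, -0.65], "yaw": 0, "hand": 1}, {"translation": [0.02, 0, -0.6], "yaw": -0.063, "hand": 1}, {"translation": [0, 0.4, 0], "yaw": 0, "hand": 1}, {"translation": [0, 0.4, 0], "yaw": 0, "hand": 1}, {"translation": [0, 0, 0], "yaw": 0, "hand": 1}]'

```text
time: 12.05
position: [0.4432, 0.3287, 0.1853]
ee_rot: [0.009, -2.216, 2.225]
contact_force: [-0.2, 0.9, 0.1]
grip_width: 0.999
```

```bash
python3 - <<'E'
from plan import *
plan((.4475,.3315,.027),90)
i=camera('scene');crop(i,400,190,120,150,4,'d1')
E
```

```text
t 12.05 p [0.4432 0.3287 0.1853] jaw -89.81 tooly [-0.005 -0.004 -1.   ] w 0.999 F [-0.2  0.9  0.1] q [ 0.62  0.32  1.69 -0.    1.14  2.19]
tool shift units [-0.102  3.165 -0.067] | 3.17
turn world -0.19 yaw units 0.002 rows 0.0
```

View pics/d1.png

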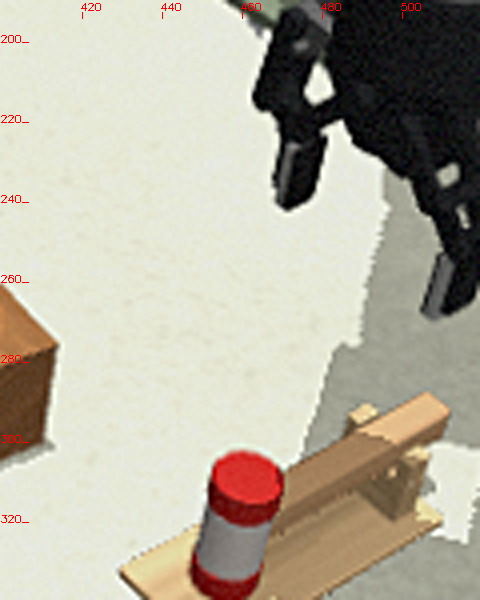

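The fingers at (472,240) and (510,265) straddle the handle line behind the red head at (460,308). I'm going down on it.

>>> servo_tool --targets '[{"translation": [-0.08, 0.75, -0.05], "yaw": 0, "hand": 1}, {"translation": [0, 0.75, 0], "yaw": 0, "hand": 1}, {"translation": [0, 0.7, 0], "yaw": 0, "hand": 1}, {"translation": [0, 0.6, 0], "yaw": 0, "hand": 1}, {"translation": [0, 0.35, 0], "yaw": 0, "hand": 1}]'

```text
time: 12.6
position: [0.4486, 0.3317, 0.0295]
ee_rot: [-0.004, 2.22, -2.222]
contact_force: [1.0, -0.1, -1.1]
grip_width: 0.996
```

>>> servo_tool --targets '[{"translation": [0, 0, 0], "yaw": 0, "hand": 0}, {"translation": [0, 0, 0], "yaw": 0, "hand": 0}, {"translation": [0, 0, 0], "yaw": 0, "hand": 0}, {"translation": [0, 0, 0], "yaw": 0, "hand": 0}, {"translation": [0, 0, 0], "yaw": 0, "hand": 0}]' --newtons 100

```text
time: 13.1
position: [0.4493, 0.3328, 0.0324]
ee_rot: [-0.0, 2.221, -2.217]
contact_force: [0.0, 0.4, 3.8]
grip_width: 0.212
```

```bash
python3 - <<'E'
from plan import *
plan((.4475,.3315,.027),90)
i=camera('scene');crop(i,400,190,120,150,4,'d2')
E
```

```text
t 13.1 p [0.4493 0.3328 0.0324] jaw -89.85 tooly [ 0.002  0.002 -1.   ] w 0.212 F [0.  0.4 3.8] q [ 0.62  0.49  1.86 -0.    0.79  2.19]
tool shift units [0.037 0.109 0.025] | 0.11
turn world -0.15 yaw units 0.002 rows 0.0
```

View pics/d2.png

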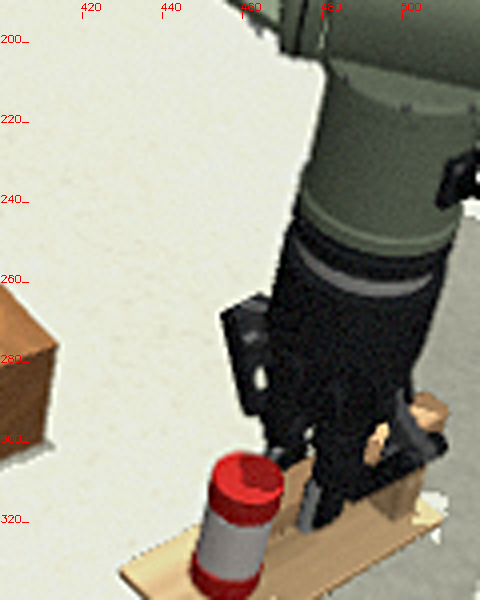

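>>> servo_tool --targets '[{"translation": [0, -0.3, 0], "yaw": 0, "hand": 0}, {"translation": [0, -0.6, 0], "yaw": 0, "hand": 0}, {"translation": [0, -0.7, 0], "yaw": 0, "hand": 0}, {"translation": [0, -0.7, 0], "yaw": 0, "hand": 0}, {"translation": [0, -0.7, 0], "yaw": 0, "hand": 0}]'

```text
time: 13.65
position: [0.4479, 0.3318, 0.182]
ee_rot: [-0.004, 2.22, -2.221]
contact_force: [0.6, 0.6, -2.6]
grip_width: 0.217
```

>>> servo_tool --targets '[{"translation": [0, -0.7, 0], "yaw": 0, "hand": 0}, {"translation": [0, -0.7, 0], "yaw": 0, "hand": 0}, {"translation": [0, -0.4, 0], "yaw": 0, "hand": 0}, {"translation": [0, 0, 0], "yaw": 0, "hand": 0}]'

```text
time: 14.05
position: [0.4495, 0.3329, 0.274]
ee_rot: [0.003, 2.222, -2.213]
contact_force: [-0.5, -0.3, -2.1]
grip_width: 0.212
```

```bash
python3 - <<'E'
from plan import *
plan((.485,.051,.27),90)
i=camera('scene');cv2.imwrite('pics/d3.png',i[:,:,::-1])
E
```

```text
t 14.05 p [0.4495 0.3329 0.274 ] jaw -89.84 tooly [ 0.005  0.004 -1.   ] w 0.212 F [-0.5 -0.3 -2.1] q [ 0.62  0.27  1.53 -0.    1.34  2.18]
tool shift units [-0.695  0.063  5.641] | 5.64
turn world -0.16 yaw units 0.002 rows 0.0
```

View pics/d3.png

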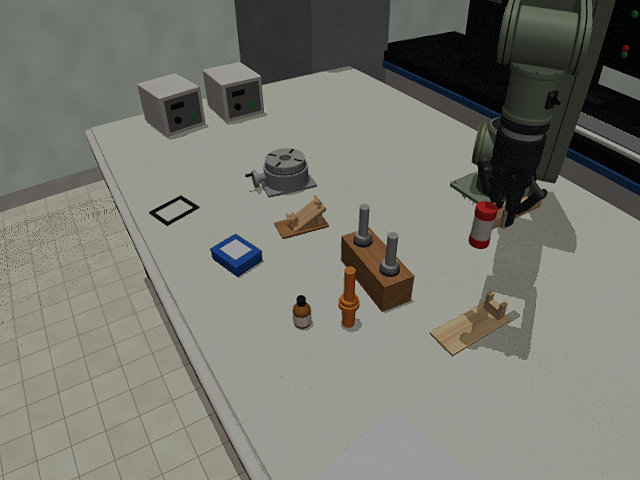

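The mallet hangs level with its head upright at about (483,225). I'm moving it over the bar.

>>> servo_tool --targets '[{"translation": [-0.07, 0, 0.56], "yaw": 0, "hand": 0}, {"translation": [-0.07, 0, 0.57], "yaw": 0, "hand": 0}, {"translation": [-0.07, 0, 0.56], "yaw": 0, "hand": 0}, {"translation": [-0.07, 0, 0.57], "yaw": 0, "hand": 0}, {"translation": [-0.07, 0, 0.56], "yaw": 0, "hand": 0}]'

```text
time: 14.6
position: [0.4651, 0.1897, 0.2683]
ee_rot: [0.008, -2.218, 2.223]
contact_force: [0.2, -0.2, -3.8]
grip_width: 0.217
```

>>> servo_tool --targets '[{"translation": [-0.07, 0, 0.56], "yaw": 0, "hand": 0}, {"translation": [-0.07, 0, 0.57], "yaw": 0, "hand": 0}, {"translation": [-0.07, 0, 0.56], "yaw": 0, "hand": 0}, {"translation": [-0.07, 0, 0.57], "yaw": 0, "hand": 0}, {"translation": [-0.07, 0, 0.56], "yaw": 0, "hand": 0}]'

```text
time: 15.1
position: [0.4829, 0.049, 0.2684]
ee_rot: [0.009, -2.22, 2.221]
contact_force: [-0.1, -0.3, -2.5]
grip_width: 0.212
```

>>> servo_tool --targets '[{"translation": [0, 0.5, 0], "yaw": 0, "hand": 0}, {"translation": [0, 0.3, 0], "yaw": 0, "hand": 0}, {"translation": [0, 0, 0], "yaw": 0, "hand": 0}]'

```text
time: 15.4
position: [0.4813, 0.0498, 0.2266]
ee_rot: [0.013, -2.217, 2.219]
contact_force: [-0.6, -0.2, -2.4]
grip_width: 0.219
```

```bash
python3 - <<'E'
from plan import *
plan((.485,.051,.205),90)
i=camera('scene');crop(i,310,130,120,120,5,'d4')
i=camera('top');crop(i,220,200,150,120,5,'d5')
E
```

```text
t 15.4 p [0.4813 0.0498 0.2266] jaw -89.88 tooly [-0.01  -0.001 -1.   ] w 0.219 F [-0.6 -0.2 -2.4] q [ 0.08  0.18  1.76 -0.    1.2   1.65]
tool shift units [-0.078  0.432 -0.025] | 0.43
turn world -0.12 yaw units 0.001 rows 0.0
```

View pics/d4.png

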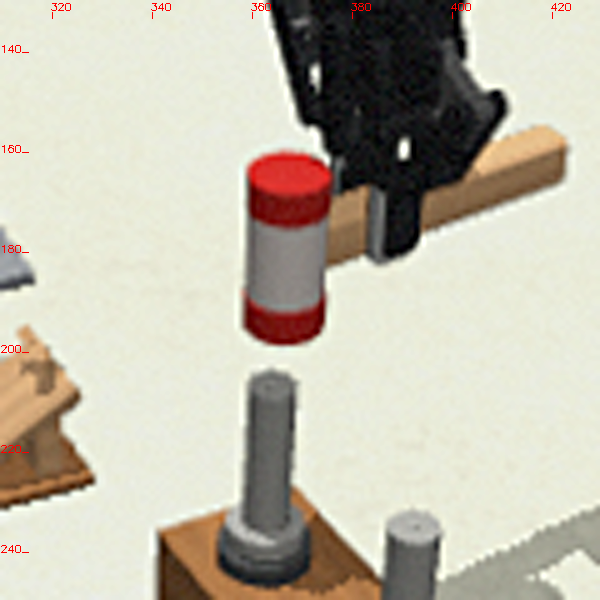

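View pics/d5.png

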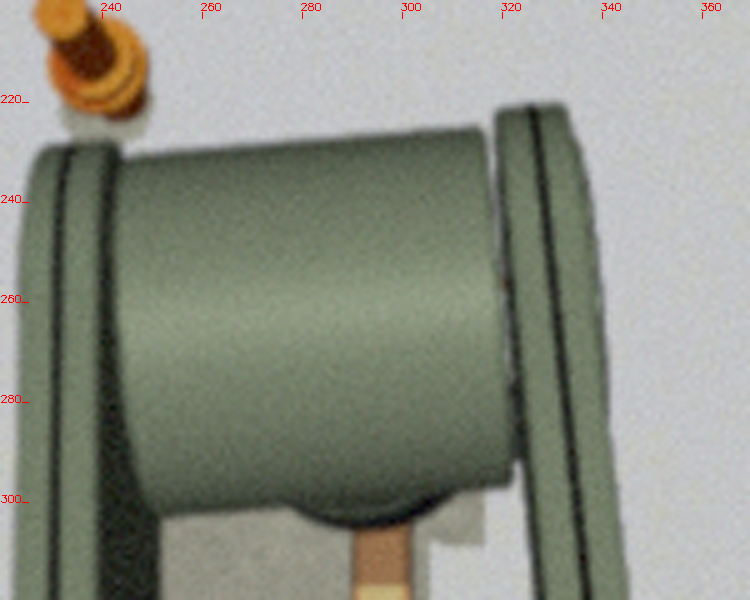

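>>> servo_tool --targets '[{"translation": [-0.05, 0.2, -0.01], "yaw": 0, "hand": 0}, {"translation": [-0.04, 0.2, -0.01], "yaw": 0, "hand": 0}, {"translation": [0, 0.06, 0], "yaw": 0, "hand": 0}, {"translation": [0, 0, 0], "yaw": 0, "hand": 0}]'

```text
time: 15.9
position: [0.4884, 0.0514, 0.207]
ee_rot: [-0.005, 2.22, -2.221]
contact_force: [-0.4, 0.5, -1.8]
grip_width: 0.212
```

```bash
python3 - <<'E'
from plan import *
plan((.486,.051,.205),90)
i=camera('scene');crop(i,310,130,120,120,5,'d6')
E
```

```text
t 15.9 p [0.4884 0.0514 0.207 ] jaw -89.82 tooly [-0.002 -0.    -1.   ] w 0.212 F [-0.4  0.5 -1.8] q [ 0.08  0.21  1.79 -0.    1.15  1.65]
tool shift units [0.048 0.04  0.008] | 0.05
turn world -0.18 yaw units 0.002 rows 0.0
```

View pics/d6.png

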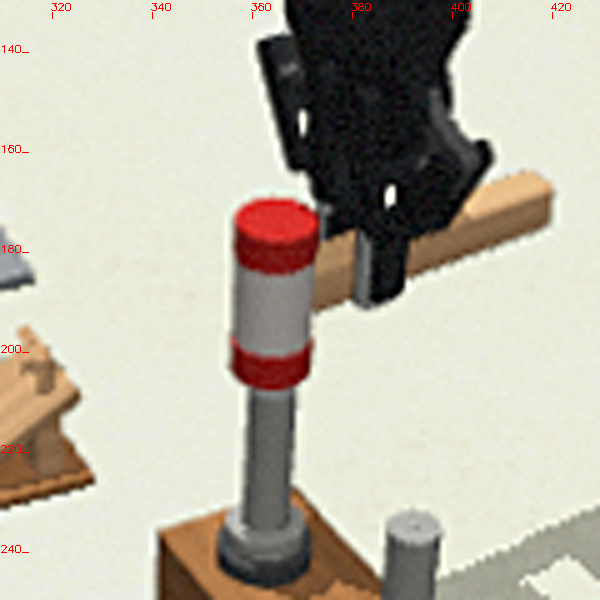

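The mallet head at (363,197) is centred above the bar. I'm starting with gentle taps.

>>> servo_tool --targets '[{"translation": [0.02, 0.12, 0], "yaw": 0, "hand": 0}, {"translation": [0, 0, 0], "yaw": 0, "hand": 0}]'

```text
time: 16.15
position: [0.4872, 0.0513, 0.2012]
ee_rot: [-0.005, 2.22, -2.221]
contact_force: [-0.4, -0.2, -3.0]
grip_width: 0.21
```

>>> servo_tool --targets '[{"translation": [0, 0.06, 0], "yaw": 0, "hand": 0}]'

```text
time: 16.25
position: [0.488, 0.0513, 0.199]
ee_rot: [-0.002, 2.219, -2.22]
contact_force: [0.3, 0.1, -2.1]
grip_width: 0.214
```

>>> servo_tool --targets '[{"translation": [0, 0.06, 0], "yaw": 0, "hand": 0}]'

```text
time: 16.35
position: [0.4881, 0.0513, 0.196]
ee_rot: [-0.002, 2.22, -2.22]
contact_force: [-1.6, 0.3, 5.7]
grip_width: 0.215
```

>>> servo_tool --targets '[{"translation": [0, 0.04, 0], "yaw": 0, "hand": 0}]'

```text
time: 16.45
position: [0.4886, 0.0514, 0.1953]
ee_rot: [0.0, 2.219, -2.219]
contact_force: [-3.8, -0.4, 12.4]
grip_width: 0.216
```

>>> servo_tool --targets '[{"translation": [0, 0.04, 0], "yaw": 0, "hand": 0}]'

```text
time: 16.55
position: [0.489, 0.0514, 0.1946]
ee_rot: [0.002, 2.218, -2.218]
contact_force: [-6.1, -0.0, 19.9]
grip_width: 0.213
```

```bash
python3 - <<'E'
from plan import *
plan((.486,.051,.205),90)
i=camera('scene');crop(i,310,130,120,120,5,'d7')
plan((.486,.051,.205),90)
E
```

```text
t 16.55 p [0.489  0.0514 0.1946] jaw -89.84 tooly [ 0.005  0.    -1.   ] w 0.213 F [-6.1 -0.  19.9] q [ 0.08  0.22  1.81 -0.    1.11  1.65]
tool shift units [ 0.059 -0.208  0.008] | 0.21
turn world -0.16 yaw units 0.002 rows 0.0
t 16.6 p [0.489  0.0514 0.1946] jaw -89.84 tooly [ 0.005  0.    -1.   ] w 0.21 F [-4.4 -0.2 12.2] q [ 0.08  0.22  1.81 -0.    1.11  1.65]
tool shift units [ 0.058 -0.208  0.008] | 0.21
turn world -0.16 yaw units 0.002 rows 0.0
```

View pics/d7.png

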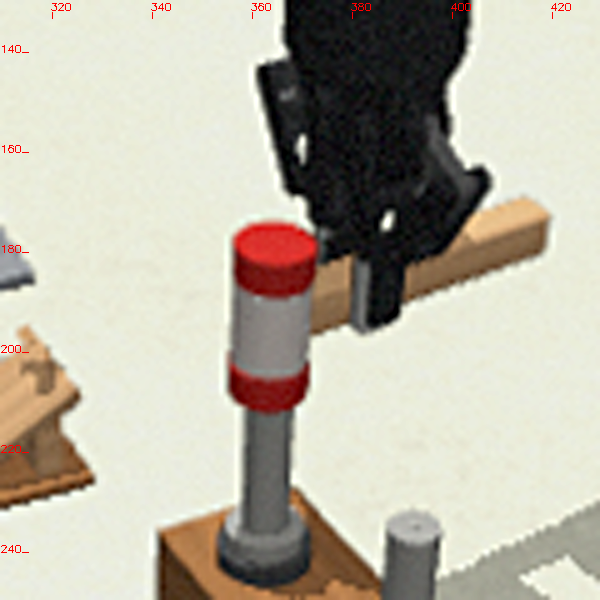

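>>> servo_tool --targets '[{"translation": [0, -0.2, 0], "yaw": 0, "hand": 0}, {"translation": [0, 0.1, 0], "yaw": 0, "hand": 0}, {"translation": [0, 0.1, 0], "yaw": 0, "hand": 0}]'

```text
time: 16.9
position: [0.4885, 0.0514, 0.1934]
ee_rot: [-0.0, 2.219, -2.219]
contact_force: [-10.6, -1.5, 41.6]
grip_width: 0.213
```

>>> servo_tool --targets '[{"translation": [0, 0.02, 0], "yaw": 0, "hand": 0}]'

```text
time: 17.0
position: [0.4891, 0.0514, 0.1939]
ee_rot: [0.002, 2.218, -2.217]
contact_force: [-7.8, -0.0, 24.3]
grip_width: 0.217
```

>>> servo_tool --targets '[{"translation": [0, 0.02, 0], "yaw": 0, "hand": 0}]'

```text
time: 17.1
position: [0.4893, 0.0514, 0.1937]
ee_rot: [0.004, 2.217, -2.217]
contact_force: [-9.2, -0.4, 29.5]
grip_width: 0.213
```

>>> servo_tool --targets '[{"translation": [0, -0.2, 0], "yaw": 0, "hand": 0}, {"translation": [0, 0.1, 0], "yaw": 0, "hand": 0}, {"translation": [0, 0.1, 0], "yaw": 0, "hand": 0}, {"translation": [0, 0, 0], "yaw": 0, "hand": 0}]'

```text
time: 17.5
position: [0.4896, 0.0515, 0.1938]
ee_rot: [0.004, 2.217, -2.216]
contact_force: [-9.1, -1.0, 28.6]
grip_width: 0.21
```

>>> servo_tool --targets '[{"translation": [0, -0.2, 0], "yaw": 0, "hand": 0}, {"translation": [0, -0.5, 0], "yaw": 0, "hand": 0}, {"translation": [0, -0.6, 0], "yaw": 0, "hand": 0}, {"translation": [0.07, -0.2, -0.5], "yaw": 0, "hand": 0}, {"translation": [0.07, 0, -0.57], "yaw": 0, "hand": 0}]'

```text
time: 18.0
position: [0.4812, 0.1049, 0.2648]
ee_rot: [0.0, 2.221, -2.221]
contact_force: [-0.1, -0.3, -3.3]
grip_width: 0.215
```

```bash
python3 - <<'E'
from plan import *
plan((.4493,.3328,.27),90.15)
i=camera('scene');crop(i,340,190,80,80,8,'d8')
E
```

```text
t 18.0 p [0.4812 0.1049 0.2648] jaw -89.97 tooly [ 0.001 -0.    -1.   ] w 0.215 F [-0.1 -0.3 -3.3] q [ 0.19  0.17  1.69 -0.    1.29  1.76]
tool shift units [ 0.636 -0.105 -4.559] | 4.56
turn world 0.12 yaw units -0.001 rows 0.0
```

View pics/d8.png

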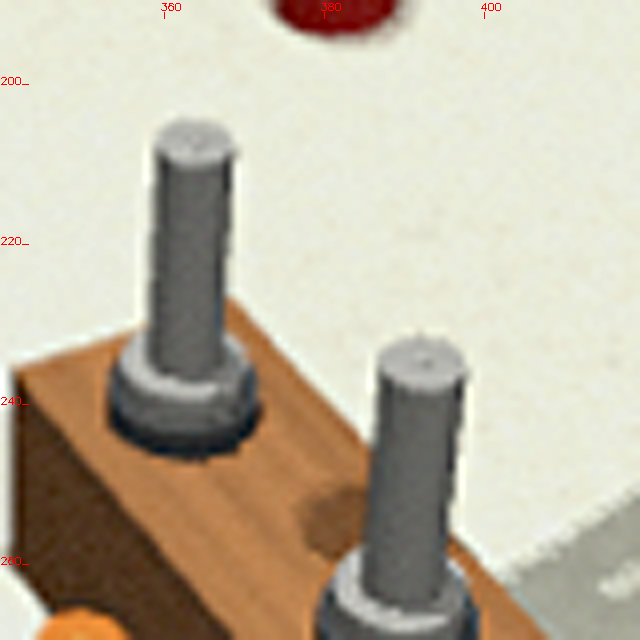

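```bash
python3 - <<'E'
from plan import *
print(proj('scene',[(.531,.0495,.173),(.531,.0495,.170),(.5396,.159,.17)]))
print('seen fitted',340+422/8-.5,190+363/8-.5,'bar',340+195/8-.5,190+142/8-.5)
a=cv2.imread('pics/d8.png');
x=cv2.imread('pics/b9.png')
cv2.imwrite('pics/cmp.png',np.hstack([cv2.resize(x[250:500,200:330],None,fx=2.4,fy=2.4),cv2.resize(a[270:480,80:290],(480,600))]))
E
```

```text
[[363.10305677 206.72705131]
 [363.04829005 207.86148955]
 [391.2583522  235.59142412]]
seen fitted 392.25 234.875 bar 363.875 207.25
```

View pics/cmp.png

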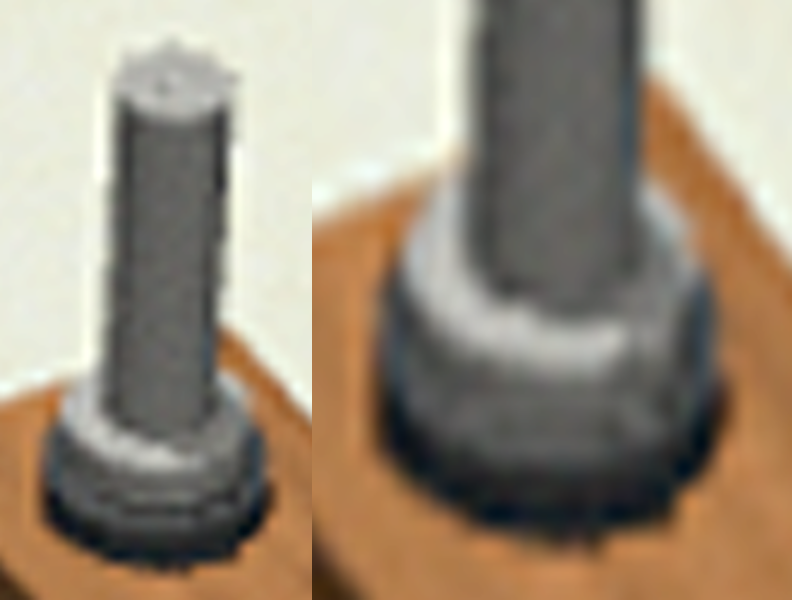

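Seated: the gap line under the collar has gone. Against the model for 170 mm, the bar top reads (+0.8,−0.6) px and the fitted bar's top (+1.0,−0.7) px, so they agree. The mallet goes back now.

>>> servo_tool --targets '[{"translation": [0.07, 0, -0.5], "yaw": 0, "hand": 0}, {"translation": [0.07, 0, -0.5], "yaw": 0, "hand": 0}, {"translation": [0.07, 0, -0.5], "yaw": 0, "hand": 0}, {"translation": [0.07, 0, -0.5], "yaw": 0, "hand": 0}, {"translation": [0.07, 0, -0.5], "yaw": 0, "hand": 0}]'

```text
time: 18.55
position: [0.462, 0.2304, 0.2624]
ee_rot: [0.007, -2.219, 2.223]
contact_force: [0.2, -0.2, -3.3]
grip_width: 0.211
```

>>> servo_tool --targets '[{"translation": [0.07, 0, -0.5], "yaw": 0, "hand": 0}, {"translation": [0.07, 0, -0.5], "yaw": 0, "hand": 0}, {"translation": [0.07, 0, -0.5], "yaw": 0, "hand": 0}, {"translation": [0.07, 0, -0.5], "yaw": 0, "hand": 0}, {"translation": [0, 0, 0], "yaw": 0, "hand": 0}]'

```text
time: 19.05
position: [0.4476, 0.332, 0.262]
ee_rot: [-0.01, 2.219, -2.221]
contact_force: [-0.4, -0.8, -3.1]
grip_width: 0.214
```

```bash
python3 - <<'E'
from plan import *
plan((.4493,.3328,.0324),90.15)
i=camera('scene');crop(i,420,180,140,150,4,'e1')
E
```

```text
t 19.05 p [0.4476 0.332  0.262 ] jaw -89.67 tooly [-0.004 -0.001 -1.   ] w 0.214 F [-0.4 -0.8 -3.1] q [0.62 0.28 1.55 0.   1.32 2.18]
tool shift units [-0.05   4.592 -0.02 ] | 4.59
turn world -0.18 yaw units 0.002 rows 0.0
```

View pics/e1.png

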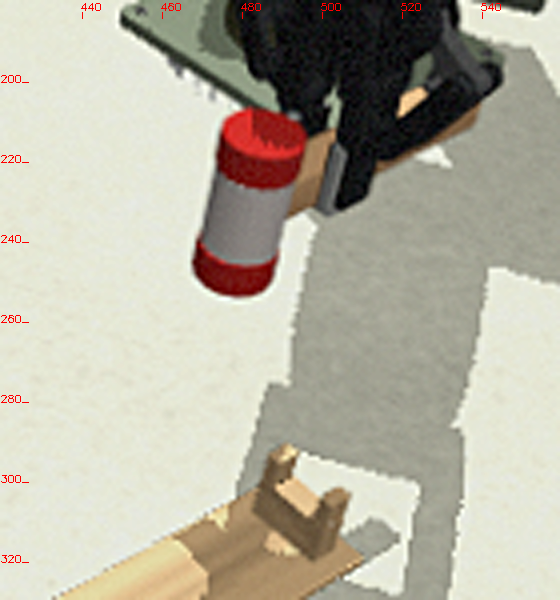

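>>> servo_tool --targets '[{"translation": [-0.03, 0.8, -0.01], "yaw": 0, "hand": 0}, {"translation": [0, 0.8, 0], "yaw": 0, "hand": 0}, {"translation": [0, 0.8, 0], "yaw": 0, "hand": 0}, {"translation": [0, 0.8, 0], "yaw": 0, "hand": 0}, {"translation": [0, 0.6, 0], "yaw": 0, "hand": 0}]'

```text
time: 19.6
position: [0.4486, 0.3279, 0.0713]
ee_rot: [0.007, -2.217, 2.224]
contact_force: [-0.4, 1.0, -3.6]
grip_width: 0.214
```

>>> servo_tool --targets '[{"translation": [0, 0.4, 0], "yaw": 0, "hand": 0}, {"translation": [0, 0.2, 0], "yaw": 0, "hand": 0}, {"translation": [0, 0, 0], "yaw": 0, "hand": 0}]'

```text
time: 19.9
position: [0.4497, 0.329, 0.0436]
ee_rot: [0.005, -2.219, 2.223]
contact_force: [-0.3, 0.6, -2.5]
grip_width: 0.21
```

```bash
python3 - <<'E'
from plan import *
plan((.4493,.3328,.0324),90.15)
i=camera('scene');crop(i,400,240,140,120,5,'e2')
E
```

```text
t 19.9 p [0.4497 0.329  0.0436] jaw -89.9 tooly [-0.002 -0.002 -1.   ] w 0.21 F [-0.3  0.6 -2.5] q [ 0.61  0.48  1.85 -0.    0.82  2.18]
tool shift units [ 0.007  0.223 -0.076] | 0.22
turn world 0.05 yaw units -0.001 rows 0.0
```

View pics/e2.png

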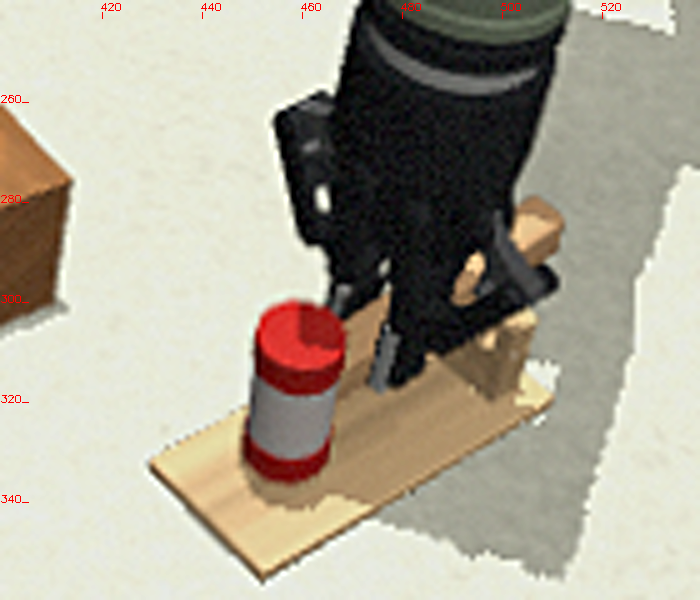

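>>> servo_tool --targets '[{"translation": [0, 0.05, -0.07], "yaw": 0, "hand": 0}, {"translation": [0, 0.08, 0], "yaw": 0, "hand": 0}, {"translation": [0, 0.06, 0], "yaw": 0, "hand": 0}, {"translation": [0, 0, 0], "yaw": 0, "hand": 0}]'

```text
time: 20.35
position: [0.4502, 0.3343, 0.0378]
ee_rot: [-0.001, 2.221, -2.217]
contact_force: [-4.9, -1.3, 12.7]
grip_width: 0.215
```

```bash
python3 - <<'E'
from plan import *
i=camera('scene');crop(i,400,240,140,120,5,'e3')
E
```

```text
(no output)
```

View pics/e3.png

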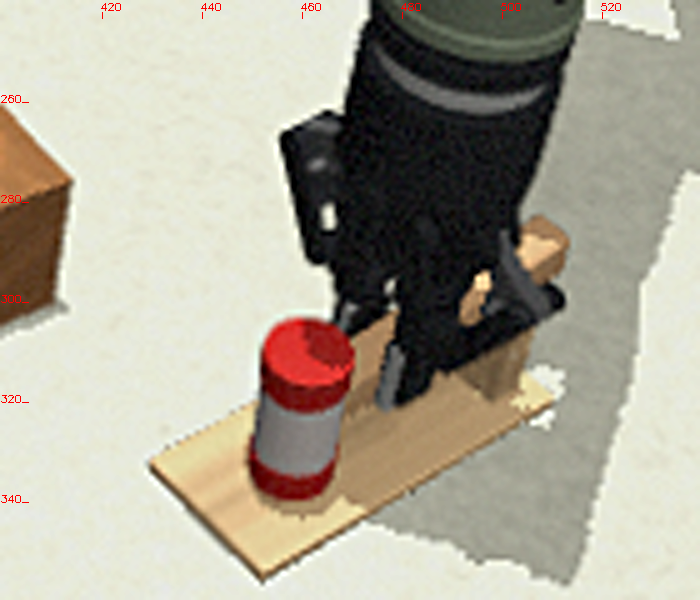

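The head is down on the board at about (457,335) and the handle is in the fork. I'm opening the gripper and going up.

>>> servo_tool --targets '[{"translation": [0, 0, 0], "yaw": 0, "hand": 1}, {"translation": [0, 0, 0], "yaw": 0, "hand": 1}, {"translation": [0, 0, 0], "yaw": 0, "hand": 1}, {"translation": [0, 0, 0], "yaw": 0, "hand": 1}, {"translation": [0, 0, 0], "yaw": 0, "hand": 1}]'

```text
time: 20.9
position: [0.45, 0.3337, 0.035]
ee_rot: [-0.003, 2.22, -2.22]
contact_force: [0.4, 0.2, -0.7]
grip_width: 1.002
```

>>> servo_tool --targets '[{"translation": [0, -0.4, 0], "yaw": 0, "hand": 1}, {"translation": [0, -0.8, 0], "yaw": 0, "hand": 1}, {"translation": [0, -0.8, 0], "yaw": 0, "hand": 1}, {"translation": [0, -0.8, 0], "yaw": 0, "hand": 1}, {"translation": [0, -0.8, 0], "yaw": 0, "hand": 1}]'

```text
time: 21.4
position: [0.4498, 0.3335, 0.2168]
ee_rot: [-0.003, 2.22, -2.22]
contact_force: [-0.1, 0.8, 0.3]
grip_width: 1.002
```

```bash
python3 - <<'E'
from plan import *
plan((.531,.0495,.24),84.5)
i=camera('scene');crop(i,400,240,140,120,5,'e4')
E
```

```text
t 21.4 p [0.4498 0.3335 0.2168] jaw -89.84 tooly [-0. -0. -1.] w 1.002 F [-0.1  0.8  0.3] q [ 0.62  0.31  1.62 -0.    1.21  2.19]
tool shift units [-1.608 -0.464  5.685] | 5.69
turn world -5.66 yaw units 0.063 rows 0.7
```

View pics/e4.png

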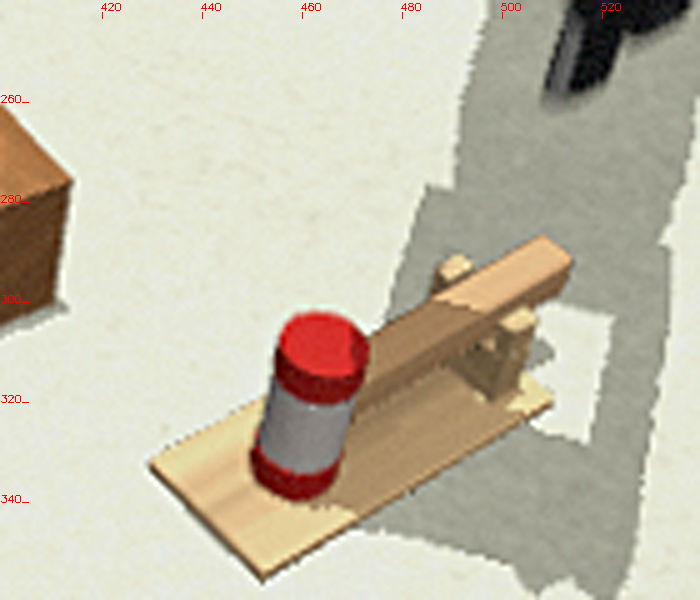

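The mallet is upright: its head axis is still (−4.8,26.6) px, against (−4.75,27) at the start. It's about 6 mm off its place, well within the limit. Now back to the bar.

>>> servo_tool --targets '[{"translation": [-0.16, -0.05, 0.57], "yaw": 0, "hand": 1}, {"translation": [-0.16, -0.05, 0.57], "yaw": 0, "hand": 1}, {"translation": [-0.16, -0.05, 0.57], "yaw": 0, "hand": 1}, {"translation": [-0.16, -0.05, 0.57], "yaw": 0, "hand": 1}, {"translation": [-0.16, -0.05, 0.57], "yaw": 0, "hand": 1}]'

```text
time: 21.95
position: [0.4905, 0.1902, 0.2275]
ee_rot: [-0.004, 2.22, -2.22]
contact_force: [0.3, -0.2, 0.3]
grip_width: 0.997
```

>>> servo_tool --targets '[{"translation": [-0.16, 0, 0.57], "yaw": 0, "hand": 1}, {"translation": [-0.16, 0, 0.57], "yaw": 0, "hand": 1}, {"translation": [-0.16, 0, 0.57], "yaw": 0, "hand": 1}, {"translation": [-0.16, 0, 0.57], "yaw": 0, "hand": 1}, {"translation": [-0.16, 0, 0.56], "yaw": 0, "hand": 1}]'

```text
time: 22.45
position: [0.531, 0.0482, 0.2274]
ee_rot: [-0.003, 2.22, -2.22]
contact_force: [1.5, 0.5, 0.3]
grip_width: 1.0
```

```bash
python3 - <<'E'
from plan import *
plan((.531,.0495,.125),90)
i=camera('scene');crop(i,310,130,120,120,5,'f1')
E
```

```text
t 22.45 p [0.531  0.0482 0.2274] jaw -89.85 tooly [-0. -0. -1.] w 1.0 F [1.5 0.5 0.3] q [ 0.07  0.26  1.67 -0.    1.22  1.64]
tool shift units [-1.000e-03  2.049e+00 -2.700e-02] | 2.05
turn world -0.15 yaw units 0.002 rows 0.0
```

View pics/f1.png

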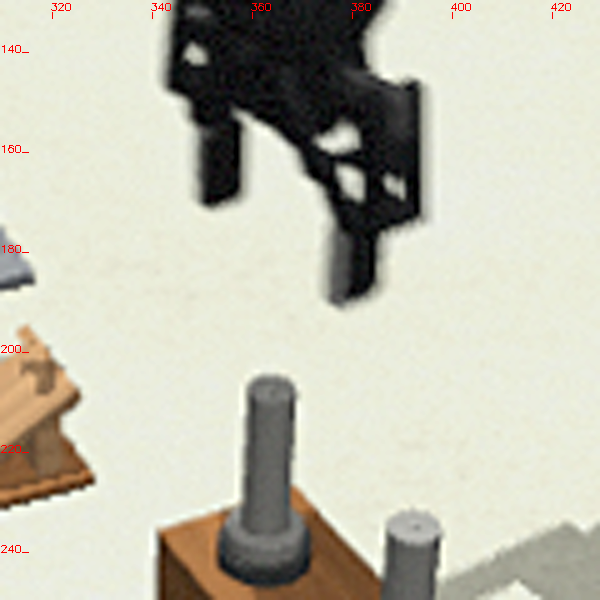

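The fingers at (354,170) and (378,188) straddle the bar, whose top is at (362,206).

>>> servo_tool --targets '[{"translation": [0, 0.5, -0.02], "yaw": 0, "hand": 1}, {"translation": [0, 0.5, 0], "yaw": 0, "hand": 1}, {"translation": [0, 0.5, 0], "yaw": 0, "hand": 1}, {"translation": [0, 0.4, 0], "yaw": 0, "hand": 1}, {"translation": [0, 0.15, 0], "yaw": 0, "hand": 1}]'

```text
time: 23.0
position: [0.5293, 0.0504, 0.123]
ee_rot: [0.008, -2.22, 2.221]
contact_force: [-0.7, -0.2, -0.4]
grip_width: 1.0
```

>>> servo_tool --targets '[{"translation": [0, 0, 0], "yaw": 0, "hand": 0}, {"translation": [0, 0, 0], "yaw": 0, "hand": 0}, {"translation": [0, 0, 0], "yaw": 0, "hand": 0}, {"translation": [0, 0, 0], "yaw": 0, "hand": 0}, {"translation": [0, 0, 0], "yaw": 0, "hand": 0}]' --newtons 80

```text
time: 23.5
position: [0.5313, 0.0501, 0.1263]
ee_rot: [-0.001, 2.218, -2.22]
contact_force: [0.2, -2.1, 3.4]
grip_width: 0.238
```

```bash
python3 - <<'E'
from plan import *
plan((.531,.0495,.125),90)
i=camera('scene');crop(i,310,130,120,120,5,'f2')
E
```

```text
t 23.5 p [0.5313 0.0501 0.1263] jaw -89.82 tooly [ 0.002 -0.001 -1.   ] w 0.238 F [ 0.2 -2.1  3.4] q [ 0.07  0.35  1.81 -0.    0.98  1.64]
tool shift units [0.007 0.027 0.013] | 0.03
turn world -0.18 yaw units 0.002 rows 0.0
```

View pics/f2.png

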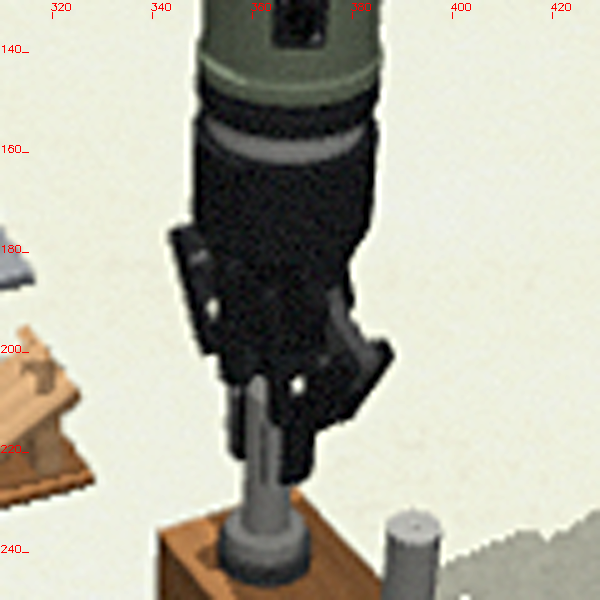

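>>> servo_tool --targets '[{"translation": [0, -0.1, 0], "yaw": 0, "hand": 0}, {"translation": [0, -0.2, 0], "yaw": 0, "hand": 0}, {"translation": [0, -0.3, 0], "yaw": 0, "hand": 0}, {"translation": [0, -0.4, 0], "yaw": 0, "hand": 0}, {"translation": [0, -0.4, 0], "yaw": 0, "hand": 0}]'

```text
time: 24.05
position: [0.5301, 0.0506, 0.1956]
ee_rot: [-0.005, 2.221, -2.221]
contact_force: [-0.1, 0.9, -5.2]
grip_width: 0.242
```

>>> servo_tool --targets '[{"translation": [0, -0.4, 0], "yaw": 0, "hand": 0}, {"translation": [0, -0.4, 0], "yaw": 0, "hand": 0}, {"translation": [0, -0.4, 0], "yaw": 0, "hand": 0}, {"translation": [0, -0.2, 0], "yaw": 0, "hand": 0}, {"translation": [0, 0, 0], "yaw": 0, "hand": 0}]'

```text
time: 24.55
position: [0.5313, 0.0506, 0.2665]
ee_rot: [-0.0, 2.219, -2.218]
contact_force: [0.7, -0.0, -5.2]
grip_width: 0.236
```

>>> servo_tool --targets '[{"translation": [0, 0, 0], "yaw": 0, "hand": 0}, {"translation": [0, 0, 0], "yaw": 0, "hand": 0}, {"translation": [0, 0, 0], "yaw": 0, "hand": 0}]'

```text
time: 24.85
position: [0.5303, 0.0504, 0.2641]
ee_rot: [-0.006, 2.221, -2.221]
contact_force: [0.1, 0.2, -5.0]
grip_width: 0.239
```

```bash
python3 - <<'E'
from plan import *
plan((.505,-.3775,.265),90)
i=camera('scene');crop(i,310,100,120,150,4,'f3')
E
```

```text
t 24.85 p [0.5303 0.0504 0.2641] jaw -89.84 tooly [-0.002 -0.    -1.   ] w 0.239 F [ 0.1  0.2 -5. ] q [ 0.07  0.23  1.6  -0.    1.31  1.64]
tool shift units [ 0.529 -0.014  8.557] | 8.56
turn world -0.16 yaw units 0.002 rows 0.0
```

View pics/f3.png

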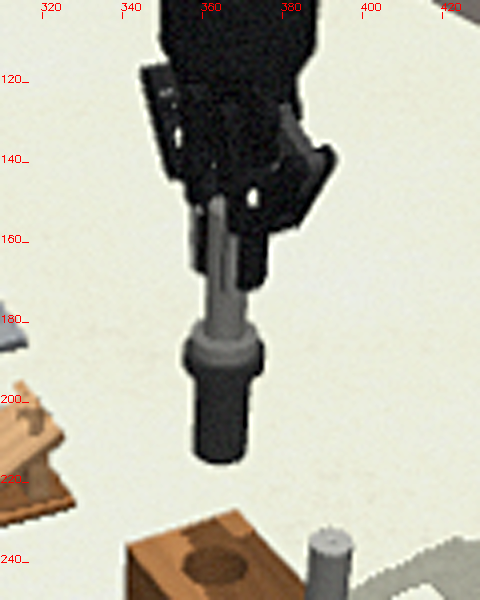

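The sleeve hangs on the bar at (363,200) in the scene crop and the hole in the holder is empty. Weight reads 5 N. Before the next fit I'm measuring the bore of the table more exactly.

```bash
python3 - <<'E'
from plan import *
from scipy.optimize import minimize
def edge(n,img,c,r,z):
    g=cv2.GaussianBlur(cv2.cvtColor(img,cv2.COLOR_BGR2GRAY),(0,0),.8).astype(np.float32)
    def samp(P):
        p=proj(n,P).astype(np.float32);return cv2.remap(g,p[:,0].reshape(-1,1),p[:,1].reshape(-1,1),cv2.INTER_CUBIC).ravel()
    def f(q): 
        C=(q[0],q[1],z);return -(samp(circ(C,r+.0015,72))-samp(circ(C,r-.0015,72))).mean()
    best=min(((f((c[0]+a*.001,c[1]+b*.001)),a,b) for a in range(-8,9) for b in range(-8,9)))
    m=minimize(f,(c[0]+best[1]*.001,c[1]+best[2]*.001),method='Nelder-Mead',options=dict(xatol=1e-4,fatol=1e-3));return m.x.round(4),-m.fun
t=cv2.imread('pics/top0.png');s=cv2.imread('pics/scene0.png')
for n,i in(('top',t),('scene',s)):
    print(n,'bore',edge(n,i,(.503,-.378),.018,.085),'disc',edge(n,i,(.503,-.378),.058,.085))
    print(n,'bore r15',edge(n,i,(.503,-.378),.0165,.085))
E
```

```text
top bore (array([ 0.5048, -0.3771]), np.float64(33.60605239868164)) disc (array([ 0.5024, -0.3669]), np.float64(14.387152671813965))
top bore r15 (array([ 0.5049, -0.3776]), np.float64(33.62870407104492))Traceback (most recent call last):
  File "<stdin>", line 13, in <module>
  File "<stdin>", line 10, in edge
    res = _minimize_neldermead(fun, x0, args, callback, bounds=bounds,
                               **options)
    fsim[j] = func(sim[j])
              ~~~~^^^^^^^^
    fx = function(np.copy(x), *(wrapper_args + args))
  File "<stdin>", line 8, in f
  File "<stdin>", line 6, in samp
  File "h.py", line 4, in proj
    m=camera_model(n);P=np.atleast_2d(np.asarray(P,float));c=P@m['camera_from_world'][:3,:3].T+m['camera_from_world'][:3,3]
ValueError: time passes only in moves, steps and waits
```

>>> servo_tool --targets '[{"translation": [0.04, 0, 0.5], "yaw": 0, "hand": 0}, {"translation": [0.04, 0, 0.65], "yaw": 0, "hand": 0}, {"translation": [0.04, 0, 0.65], "yaw": 0, "hand": 0}, {"translation": [0.04, 0, 0.65], "yaw": 0, "hand": 0}, {"translation": [0.04, 0, 0.65], "yaw": 0, "hand": 0}]'

```text
time: 25.4
position: [0.5209, -0.1057, 0.2649]
ee_rot: [-0.004, 2.22, -2.22]
contact_force: [0.9, -0.4, -4.8]
grip_width: 0.237
```

>>> servo_tool --targets '[{"translation": [0.04, 0, 0.65], "yaw": 0, "hand": 0}, {"translation": [0.04, 0, 0.65], "yaw": 0, "hand": 0}, {"translation": [0.04, 0, 0.65], "yaw": 0, "hand": 0}, {"translation": [0.04, 0, 0.65], "yaw": 0, "hand": 0}, {"translation": [0.04, 0, 0.65], "yaw": 0, "hand": 0}]'

```text
time: 25.9
position: [0.5113, -0.2684, 0.2648]
ee_rot: [-0.004, 2.221, -2.22]
contact_force: [-0.1, 0.9, -6.2]
grip_width: 0.236
```

>>> servo_tool --targets '[{"translation": [0.04, 0, 0.65], "yaw": 0, "hand": 0}, {"translation": [0.04, 0, 0.65], "yaw": 0, "hand": 0}, {"translation": [0.04, 0, 0.65], "yaw": 0, "hand": 0}, {"translation": [0.01, 0, 0.25], "yaw": 0, "hand": 0}, {"translation": [0, 0, 0], "yaw": 0, "hand": 0}]'

```text
time: 26.4
position: [0.5051, -0.3787, 0.2642]
ee_rot: [0.002, -2.222, 2.22]
contact_force: [-0.2, -0.1, -5.3]
grip_width: 0.238
```

```bash
python3 - <<'E'
from plan import *
plan((.5048,-.3768,.20),90)
i=camera('scene');crop(i,230,60,120,140,4,'g1')
i=camera('top');crop(i,430,200,120,120,5,'g2')
E
```

```text
t 26.4 p [ 0.5051 -0.3787  0.2642] jaw -89.98 tooly [-0.001  0.001 -1.   ] w 0.238 F [-0.2 -0.1 -5.3] q [-0.66  0.39  1.37 -0.    1.38  0.91]
tool shift units [ 0.004  1.285 -0.037] | 1.28
turn world -0.02 yaw units 0.0 rows 0.0
```

View pics/g1.png

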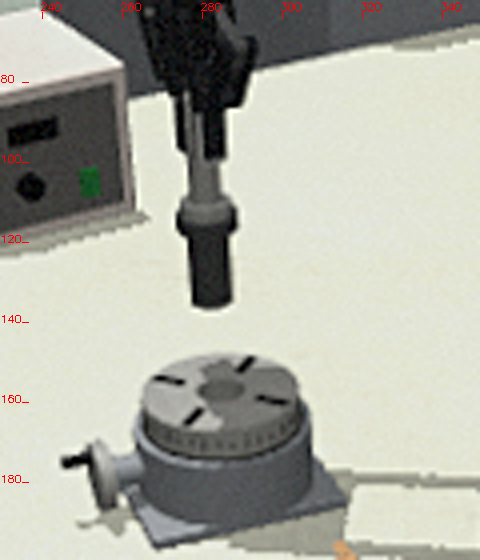

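View pics/g2.png

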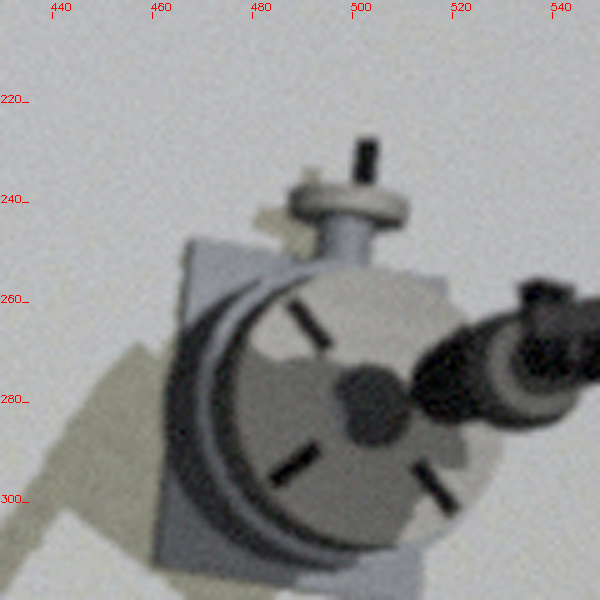

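>>> servo_tool --targets '[{"translation": [0, 0.3, -0.03], "yaw": 0, "hand": 0}, {"translation": [0, 0.4, 0], "yaw": 0, "hand": 0}, {"translation": [0, 0.3, 0], "yaw": 0, "hand": 0}, {"translation": [0, 0.15, 0], "yaw": 0, "hand": 0}, {"translation": [0, 0, 0], "yaw": 0, "hand": 0}]'

```text
time: 27.0
position: [0.5053, -0.3741, 0.2069]
ee_rot: [-0.007, 2.222, -2.218]
contact_force: [1.0, 0.1, -5.0]
grip_width: 0.237
```

```bash
python3 - <<'E'
from plan import *
plan((.5048,-.3768,.20),90)
i=camera('scene');crop(i,250,100,80,100,6,'g3')
i=camera('top');crop(i,450,220,100,100,6,'g4')
P=proj('scene',[(.5045,-.3775,.085),(.5045,-.3775,.1035),(.5145,-.3775,.1035),(.5045,-.3675,.1035)]);print(P.round(1))
P=proj('top',[(.5045,-.3775,.085),(.5045,-.3775,.1035),(.5145,-.3775,.1035),(.5045,-.3675,.1035)]);print(P.round(1))
E
```

```text
t 27.0 p [ 0.5053 -0.3741  0.2069] jaw -89.77 tooly [-0.002  0.002 -1.   ] w 0.237 F [ 1.   0.1 -5. ] q [-0.66  0.42  1.47  0.    1.25  0.91]
tool shift units [0.009 0.137 0.054] | 0.14
turn world -0.23 yaw units 0.003 rows 0.0
[[283.5 157.9]
 [283.1 152.2]
 [280.  153.1]
 [284.7 153.6]]
[[504.1 280.9]
 [507.7 280.1]
 [507.3 275.3]
 [502.9 280.2]]
```

View pics/g3.png

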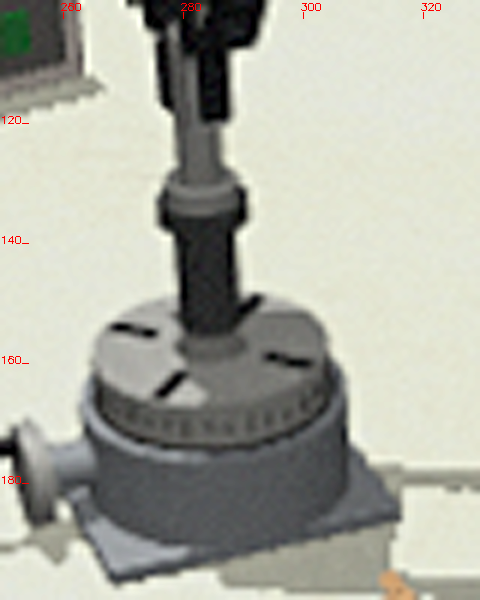

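View pics/g4.png

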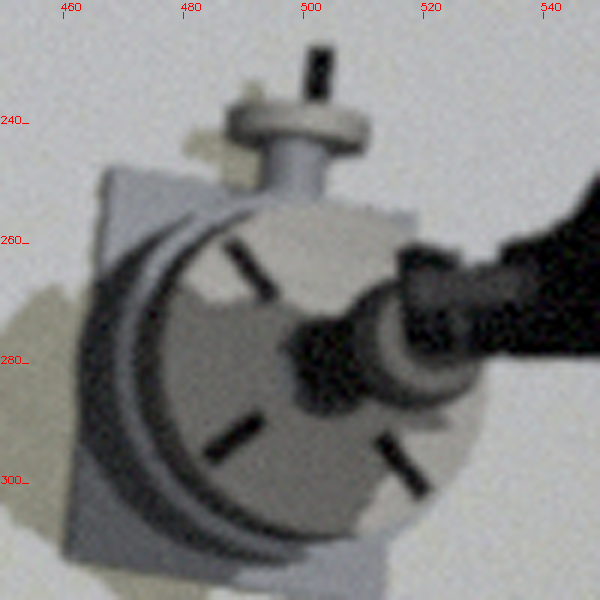

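>>> servo_tool --targets '[{"translation": [0, 0.05, 0.05], "yaw": 0, "hand": 0}, {"translation": [0, 0, 0], "yaw": 0, "hand": 0}, {"translation": [0, 0, 0], "yaw": 0, "hand": 0}]'

```text
time: 27.4
position: [0.5056, -0.3783, 0.2057]
ee_rot: [-0.002, 2.219, -2.22]
contact_force: [-0.1, 0.3, -5.2]
grip_width: 0.241
```

```bash
python3 - <<'E'
from plan import *
plan((.5048,-.3768,.20),90)
i=camera('scene');crop(i,260,130,50,50,12,'g5')
i=camera('top');crop(i,480,250,50,50,12,'g6')
E
```

```text
t 27.4 p [ 0.5056 -0.3783  0.2057] jaw -89.86 tooly [ 0.001 -0.    -1.   ] w 0.241 F [-0.1  0.3 -5.2] q [-0.66  0.42  1.47  0.    1.25  0.91]
tool shift units [ 0.015  0.115 -0.031] | 0.11
turn world -0.14 yaw units 0.002 rows 0.0
```

View pics/g5.png

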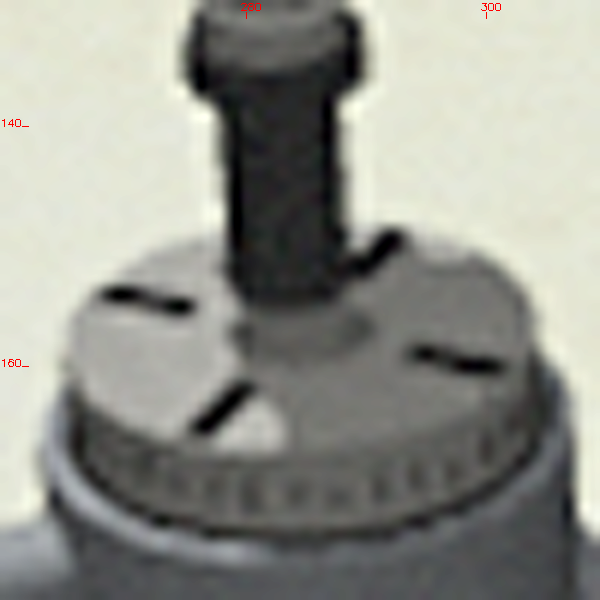

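View pics/g6.png

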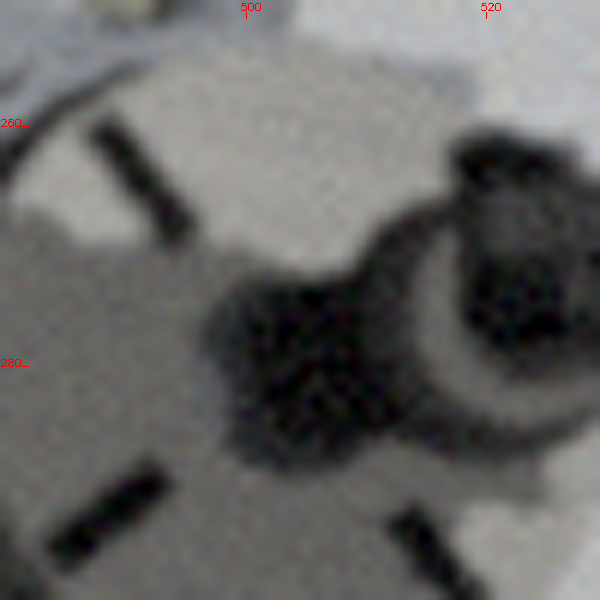

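>>> servo_tool --targets '[{"translation": [0, 0, 0.0], "yaw": 0, "hand": 0}]'

```text
time: 27.6
position: [0.5055, -0.3782, 0.2055]
ee_rot: [-0.003, 2.22, -2.22]
contact_force: [-0.7, -0.3, -4.2]
grip_width: 0.238
```

>>> servo_tool --targets '[{"translation": [0, 0, 0.0], "yaw": 0, "hand": 0}]'

```text
time: 27.7
position: [0.5055, -0.3781, 0.2054]
ee_rot: [-0.003, 2.22, -2.22]
contact_force: [0.3, -0.0, -5.7]
grip_width: 0.24
```

>>> servo_tool --targets '[{"translation": [0, 0, 0.0], "yaw": 0, "hand": 0}, {"translation": [0, 0, 0.0], "yaw": 0, "hand": 0}]'

```text
time: 27.9
position: [0.5055, -0.3781, 0.2053]
ee_rot: [-0.003, 2.22, -2.22]
contact_force: [0.3, 0.1, -5.1]
grip_width: 0.241
```

>>> servo_tool --targets '[{"translation": [0.015, 0.03, -0.035], "yaw": 0, "hand": 0}, {"translation": [0, 0, 0], "yaw": 0, "hand": 0}, {"translation": [0, 0, 0], "yaw": 0, "hand": 0}, {"translation": [0, 0, 0], "yaw": 0, "hand": 0}]'

```text
time: 28.3
position: [0.5048, -0.3764, 0.2038]
ee_rot: [-0.003, 2.22, -2.22]
contact_force: [-0.4, -0.6, -4.5]
grip_width: 0.238
```

```bash
python3 - <<'E'
from plan import *
plan((.5048,-.3768,.20),90)
s=sensors.state()['position'];zb=s[2]-.0413-.066
i=camera('scene');b=np.array([284.7,157.1])-proj('scene',[(.5045,-.3775,.085)])[0]
# overlay: bore circle at obs offset, sleeve bottom circle + flange where it should be
m=proj('scene',np.vstack([circ((.5045,-.3775,.085),.018),circ((.5045,-.3775,zb),.0155),circ((.5045,-.3775,zb+.066),.022)]))+b
crop(i,260,125,50,50,12,'g7',m)
i=camera('top');m=proj('top',np.vstack([circ((.5045,-.3775,.085),.018),circ((.5045,-.3775,zb),.0155),circ((.5045,-.3775,zb+.066),.022)]))
crop(i,480,250,50,50,12,'g8',m);print(b,zb)
E
```

```text
t 28.3 p [ 0.5048 -0.3764  0.2038] jaw -89.84 tooly [ 0. -0. -1.] w 0.238 F [-0.4 -0.6 -4.5] q [-0.66  0.42  1.48 -0.    1.24  0.91]
tool shift units [-0.001  0.077  0.008] | 0.08
turn world -0.16 yaw units 0.002 rows 0.0
[ 1.2435983  -0.75127445] 0.09654857249111695
```

View pics/g7.png

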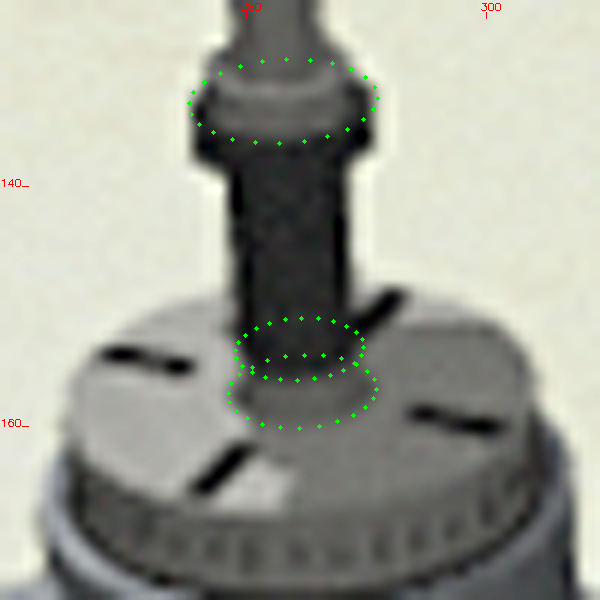

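View pics/g8.png

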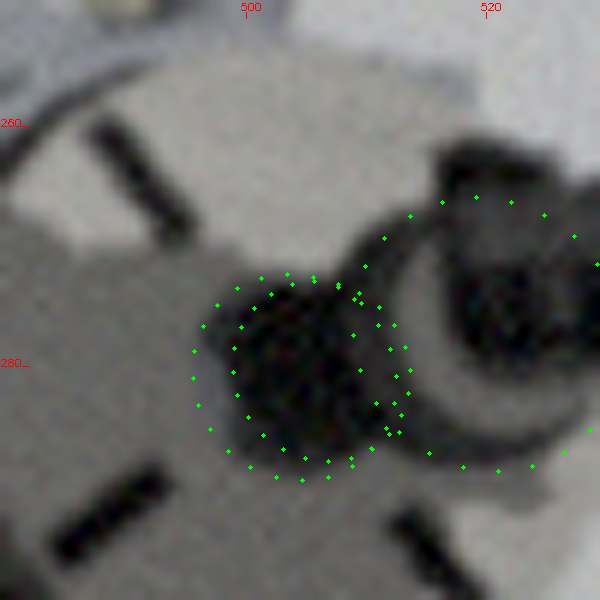

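The overlay puts the sleeve's end within about 1 mm of the bore axis in the top view (bore at (504,281), sleeve's left edge on the model circle). I'm going down slowly and watching the force.

>>> servo_tool --targets '[{"translation": [0, 0.1, 0], "yaw": 0, "hand": 0}, {"translation": [0, 0.1, 0], "yaw": 0, "hand": 0}, {"translation": [0, 0.08, 0], "yaw": 0, "hand": 0}, {"translation": [0, 0, 0], "yaw": 0, "hand": 0}]'

```text
time: 28.8
position: [0.5043, -0.376, 0.1887]
ee_rot: [-0.005, 2.222, -2.22]
contact_force: [-1.0, -0.1, -5.4]
grip_width: 0.237
```

>>> servo_tool --targets '[{"translation": [0, 0.08, 0], "yaw": 0, "hand": 0}, {"translation": [0, 0.08, 0], "yaw": 0, "hand": 0}, {"translation": [0, 0.08, 0], "yaw": 0, "hand": 0}, {"translation": [0, 0, 0], "yaw": 0, "hand": 0}]'

```text
time: 29.2
position: [0.5044, -0.3761, 0.177]
ee_rot: [-0.005, 2.222, -2.22]
contact_force: [-0.0, 0.2, -4.8]
grip_width: 0.237
```

```bash
python3 - <<'E'
from plan import *
plan((.5048,-.3768,.1363),90)
i=camera('scene');crop(i,260,125,50,50,12,'g9')
E
```

```text
t 29.2 p [ 0.5044 -0.3761  0.177 ] jaw -89.84 tooly [-0.001  0.001 -1.   ] w 0.237 F [-0.   0.2 -4.8] q [-0.66  0.44  1.52 -0.    1.19  0.91]
tool shift units [-0.01   0.813  0.015] | 0.81
turn world -0.16 yaw units 0.002 rows 0.0
```

View pics/g9.png

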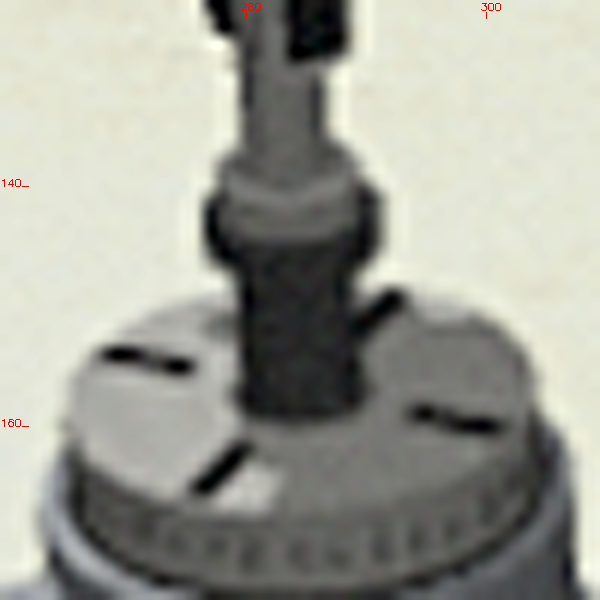

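The sleeve's end is in the bore (it meets the table at (284,159)) and there's no side force. I'm going on down.

>>> servo_tool --targets '[{"translation": [0, 0.1, 0], "yaw": 0, "hand": 0}, {"translation": [0, 0.12, 0], "yaw": 0, "hand": 0}, {"translation": [0, 0.12, 0], "yaw": 0, "hand": 0}, {"translation": [0, 0.12, 0], "yaw": 0, "hand": 0}, {"translation": [0, 0, 0], "yaw": 0, "hand": 0}]'

```text
time: 29.75
position: [0.5041, -0.3759, 0.1534]
ee_rot: [-0.005, 2.223, -2.219]
contact_force: [-0.3, 0.0, -6.1]
grip_width: 0.237
```

>>> servo_tool --targets '[{"translation": [0, 0.1, 0], "yaw": 0, "hand": 0}, {"translation": [0, 0.1, 0], "yaw": 0, "hand": 0}, {"translation": [0, 0.06, 0], "yaw": 0, "hand": 0}, {"translation": [0, 0, 0], "yaw": 0, "hand": 0}]'

```text
time: 30.15
position: [0.5044, -0.3762, 0.1412]
ee_rot: [-0.004, 2.221, -2.22]
contact_force: [-0.8, 0.1, -5.9]
grip_width: 0.232
```

>>> servo_tool --targets '[{"translation": [0, 0.04, 0], "yaw": 0, "hand": 0}, {"translation": [0, 0.04, 0], "yaw": 0, "hand": 0}, {"translation": [0, 0, 0], "yaw": 0, "hand": 0}]'

```text
time: 30.45
position: [0.5046, -0.3763, 0.1376]
ee_rot: [-0.003, 2.22, -2.22]
contact_force: [-0.2, 0.1, -5.4]
grip_width: 0.236
```

>>> servo_tool --targets '[{"translation": [0, 0.03, 0], "yaw": 0, "hand": 0}, {"translation": [0, 0, 0], "yaw": 0, "hand": 0}]'

```text
time: 30.65
position: [0.5048, -0.3765, 0.1364]
ee_rot: [-0.003, 2.22, -2.22]
contact_force: [0.7, 0.3, -5.2]
grip_width: 0.241
```

>>> servo_tool --targets '[{"translation": [0, 0.03, 0], "yaw": 0, "hand": 0}, {"translation": [0, 0, 0], "yaw": 0, "hand": 0}]'

```text
time: 30.85
position: [0.5049, -0.3766, 0.1364]
ee_rot: [-0.002, 2.218, -2.221]
contact_force: [-2.9, 1.3, 3.7]
grip_width: 0.235
```

>>> servo_tool --targets '[{"translation": [0, 0.02, 0], "yaw": 0, "hand": 0}, {"translation": [0, 0, 0], "yaw": 0, "hand": 0}]'

```text
time: 31.05
position: [0.505, -0.3766, 0.1363]
ee_rot: [-0.001, 2.218, -2.221]
contact_force: [-3.5, 2.2, 9.1]
grip_width: 0.236
```

Flange contact at exactly the expected height, 0.1363. I'm opening the gripper.

>>> servo_tool --targets '[{"translation": [0, -0.02, 0], "yaw": 0, "hand": 1}, {"translation": [0, 0, 0], "yaw": 0, "hand": 1}, {"translation": [0, 0, 0], "yaw": 0, "hand": 1}, {"translation": [0, 0, 0], "yaw": 0, "hand": 1}, {"translation": [0, 0, 0], "yaw": 0, "hand": 1}]'

```text
time: 31.55
position: [0.5048, -0.3764, 0.1346]
ee_rot: [-0.003, 2.22, -2.22]
contact_force: [0.5, -0.7, -0.4]
grip_width: 0.998
```

>>> servo_tool --targets '[{"translation": [0, -0.4, 0], "yaw": 0, "hand": 1}, {"translation": [0, -0.6, 0], "yaw": 0, "hand": 1}, {"translation": [0, -0.6, 0], "yaw": 0, "hand": 1}, {"translation": [0, -0.6, 0], "yaw": 0, "hand": 1}, {"translation": [0, -0.4, 0], "yaw": 0, "hand": 1}]'

```text
time: 32.05
position: [0.5052, -0.3768, 0.2672]
ee_rot: [-0.0, 2.217, -2.221]
contact_force: [-0.1, -0.7, 0.5]
grip_width: 1.003
```

>>> servo_tool --targets '[{"translation": [0.6, 0, 0], "yaw": 0, "hand": 1}, {"translation": [0.6, 0, 0], "yaw": 0, "hand": 1}, {"translation": [0, 0, 0], "yaw": 0, "hand": 1}, {"translation": [0, 0, 0], "yaw": 0, "hand": 1}]'

```text
time: 32.45
position: [0.4447, -0.3767, 0.2651]
ee_rot: [-0.001, 2.219, -2.22]
contact_force: [1.0, 0.1, 1.1]
grip_width: 0.999
```

```bash
python3 - <<'E'
from plan import *
s=sensors.state();print(s['time'],s['position'],s['contact_force'])
i=camera('scene');cv2.imwrite('pics/h0.png',np.clip(i[:,:,::-1]*1.2,0,255).astype(np.uint8))
c=(.5045,-.3775);b=np.array([1.2436,-.7513])
m=proj('scene',np.vstack([circ(c+(.095,),.022),circ(c+(.105,),.018),circ(c+(.180,),.011)]))+b
crop(i,250,110,70,70,8,'h1',m)
i=camera('top');cv2.imwrite('pics/h2.png',i[:,:,::-1])
E
```

```text
32.45 [ 0.4447177  -0.37670742  0.26512603] [1.01596136 0.12594441 1.10247194]
```

View pics/h0.png

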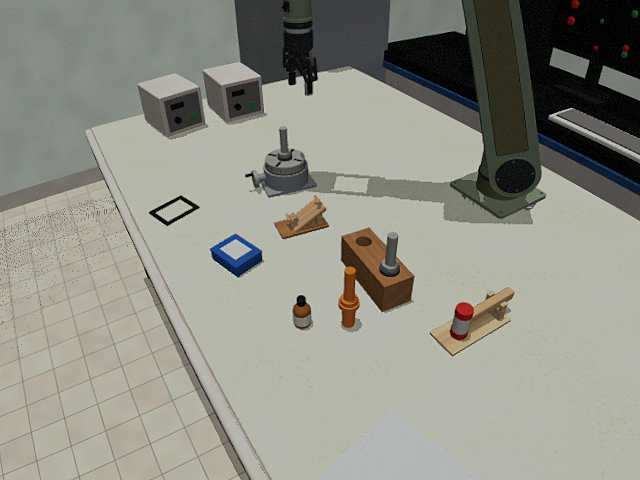

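View pics/h1.png

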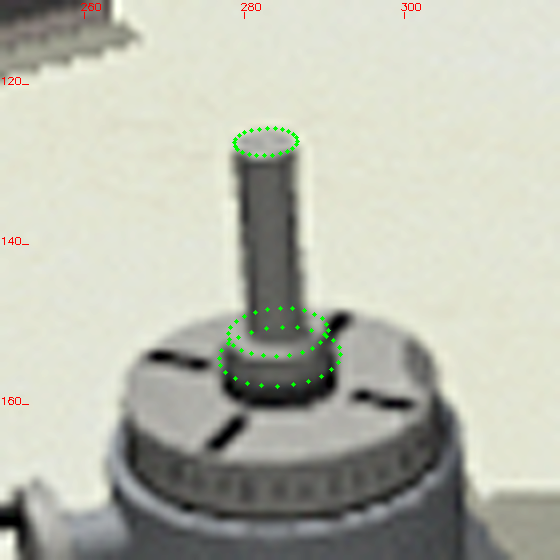

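View pics/h2.png

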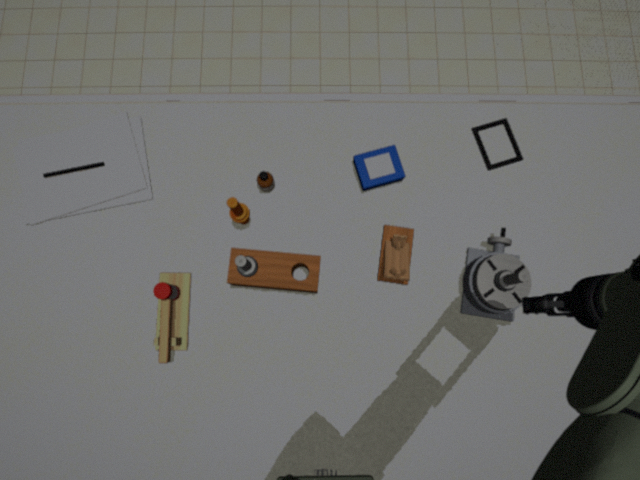

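The pictures show the bar and sleeve upright in the table, top at (283,127), and everything else where it was. The flange and bar top match the model for a flat seat, and the mallet is in its fork with its head at (462,308). I'm handing in.

```bash
python3 - <<'E'
from workcell import env
print(env.job_done())
E
```

```text
the job is handed in; nothing more can be done
None
```

The job is done and handed in at about 32.5 s; no verdict came back.

- **Placing the bar:** I lifted the bar off the rest at 60° and turned it upright in the grip by pushing its tip against the fixed holder's side. I then started it in the empty sleeve and let go.
- **Tapping home:** I tapped it with the mallet and set the mallet back on its stand. One tap peaked at about 42 N, well above the suggested 15 N; the wrist stayed far below its limit.
- **Setting in the table:** I lifted the bar with the sleeve on the taper and set both in the table's bore.

Last checks:
- **Collar seated:** the gap under it is gone, and the bar's top came down to the same 170 mm as the fitted bar's.
- **Lift:** about 5 N hung from the gripper, which is the bar plus sleeve.
- **Flange:** it met the table at the tool height expected for a flat seat, and the outline in the last picture agrees with that within about 1 mm.
- **Bystanders:** the fitted bar, oil bottle, slide box and orange look-alike look unmoved.

Disagreements:
- **Bore position:** the two cameras differed by 1 to 3 mm on the sleeve's position over the bore. It still went in with no side force.
- **Mallet:** it sits about 6 mm off its starting place, against the 25 mm allowed, and is upright with its handle in the fork.

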